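# Seat the centrifuge rotor cover and start its screw square

### The job

Close up the rotor in the open bench centrifuge: press the raised rim of the flat rotor cover down until the cover lies flat and flush, then take the larger T-handled key from the stand, set it fully down and square on the screw in the middle of the cover, and only then start the screw, turning it clockwise by at least a third of a turn. Take the key straight off again, leaving the cover flat and the screw upright, and put it back standing upright in the empty pocket of the stand that it came from. Do not turn the screw while the cover is up, or while screw or key leans (it would cross-thread), and leave the bottle, the flask, the pot and the smaller key as they are.

Things in the scene. Friction and masses are not known exactly. Their poses are not given: they have to be found in the camera images.
- centrifuge: Bench centrifuge, fixed: white and grey box 264 (x) by 250 (y) mm, deck 140 mm above the worktop; its lid stands open at its +x side (124 mm from the rotor axis at deck height), leaning back, top edge 325 mm high and 210 mm from the axis. Origin on the worktop, on the rotor's upright axis. The rotor is braked and does not turn with the screw.
- rotor_cover (a joint): How far the rotor cover (steel disc 168 mm across, 5 mm thick at the rim, raised hub) is cocked, rad: 0 = flat, fully down; 0.05 to 0.09 at the start (one rim 8 to 15 mm up). It tips about a line through the opposite rim, 79 mm from its centre. Its seal holds it where it is left; pushing it down takes about 4 to 6 N on the raised rim.
- cover_rim (a point): Point on top of the cover 66 mm from its centre, on the raised side (18 mm inside the highest point of the rim): where to press. With the cover flat it is 142 mm above the worktop. z is the cover's normal; -x points outward to the raised rim.
- screw_head (a point): Centre of the top of the square greased screw head (22 mm across flats, sides along x and y, 18 mm high, top edges chamfered 2.5 mm, over a 35 mm flange), on the rotor axis. z: screw axis, up. Loose on a rubber washer: leans up to 0.1 rad about a point 24.5 mm below, until a key pressed flat on it with about 10 N squares it up. Cover flat: 170.5 mm above the worktop.
- screw_turn (a joint): Turn of the screw in rad, 0 at the start, growing clockwise seen from above, up to one full turn (6.28); the screw moves down 3 mm a turn. Friction about 0.12 N m.
- key_stand: Grey block, fixed, 90 by 182 mm, 36 mm high, with two round pockets 54 mm across, 26 mm deep, 45 mm either side of its middle along its y. Origin on the worktop under its middle.
- pocket_0 (a point): Middle of the floor of the pocket at the stand's -y side, 10 mm above the worktop.
- pocket_1 (a point): Middle of the floor of the pocket at the stand's +y side, 10 mm above the worktop.
- key_grip (a point): Handle centre of the larger T-handled key, upright in one pocket. Handle: white bar 100 (x) by 16 (y) by 22 mm high. Key 126 mm long, 0.2 to 0.3 kg, z up the shank (14 mm thick). Socket: square steel tube 34 mm wide, square hole 25 mm wide, 14 mm deep, sides along x and y: fits the screw head in four ways, a quarter turn apart, 1.5 mm play a side (8 degrees either way).
- key_mouth (a point): Middle of the key's open lower end, 115 mm below the handle's centre. With the key fully on, it is 14 mm below the screw head's top.
- small_key_grip (a point): Handle centre of the smaller T-handled key, in the other pocket: handle 70 by 16 by 22 mm, 100 mm long overall. It does not fit; leave it alone.
- conical_flask: Conical flask 67 mm across, 108 mm high, loose on the worktop; origin under its middle. Leave it alone.
- amber_bottle: Amber bottle with a black screw cap, 68 mm across, 118 mm high, loose; origin under its middle. Leave it alone.
- sample_pot: White sample pot 37 mm across, 42 mm high, loose; origin under its middle. Leave it alone.
Mind the look-alikes: they are no part of the job. What is shaped like the part that bears key_grip but red is not meant.

How it is judged (in metres and radians):
On the way, in this order (a step that is already met when the one before it is completed fails the run):
1. the rotor cover lies flat and flush (value of joint rotor_cover below 0.015 rad), for 0.2 s.
2. the key is fully down and square on the screw, before the screw has turned (horizontal distance between key_mouth and screw_head below 0.004 m and z of key_mouth in the frame of screw_head below -0.011 m and angle between the z axis of key_mouth and the z axis of screw_head, either way round below 0.07 rad and angle between each of key_mouth, screw_head's own z axis and vertical below 0.07 rad and value of joint screw_turn below 0.3 rad), for 0.1 s.
3. the screw has been started clockwise by a third of a turn (value of joint screw_turn above 2 rad), for 0.1 s.
At the end, for the whole second after the job is handed in: the cover is down within 0.015 rad, the screw is turned by more than 2.0 rad and stands within 0.12 rad of upright, and the larger key stands upright (0.08 rad) on the floor of its pocket, its mouth within 14 mm of the pocket's middle (value of joint rotor_cover below 0.015 rad and value of joint screw_turn above 2 rad and angle between screw_head's own z axis and vertical below 0.12 rad and (distance between key_mouth and pocket_0 below 0.014 m or distance between key_mouth and pocket_1 below 0.014 m) and angle between key_mouth's own z axis and vertical below 0.08 rad); the robot touches nothing.
It fails at once if the screw is turned while the cover is up (value of joint screw_turn above 0.3 rad and value of joint rotor_cover above 0.03 rad).
It fails at once if the screw is turned clockwise while it leans by more than 0.10 rad, or the key by more than 0.12 rad: cross-threaded (value of joint screw_turn above 0.3 rad and velocity of joint screw_turn above 0.1 rad/s and (angle between screw_head's own z axis and vertical above 0.1 rad or angle between key_mouth's own z axis and vertical above 0.12 rad)).
It fails at once if the flask, the bottle or the pot is moved by more than 30 mm or tipped (distance of any of conical_flask, amber_bottle, sample_pot from where it was at the start of the episode above 0.03 m or angle between any of conical_flask, amber_bottle, sample_pot's own z axis and vertical above 0.4 rad).
It fails at once if the smaller key is moved by more than 30 mm (distance of small_key_grip from where it was at the start of the episode above 0.03 m).
It also fails if it takes over 70 s, if anything falls off the work surface, if the arm or the gripper's body presses on something with over 40 N, if the wrist force passes 120 N, or if a joint passes its speed limit or range.

### The arm

A 6-joint arm with a two-finger parallel gripper is mounted at the origin on a cart in front of the work surface, level with it; the furniture and walls round the work are solid. World frame = base frame: x ahead of the robot, y to its left, z up, the work surface at z = 0. Lengths are in m, angles in degrees, forces in N, time in s.
With the tool pointing down it reaches from about 0.4 to 0.825 m from the base axis. Payload 7 kg.
Tool frame: the origin (TCP) lies between the finger pads; the fingertips stand 19 mm ahead of it and the grasp point (between the pads) is the TCP; x points along the fingers, y is the direction in which the jaws open and shut, and the axes are right-handed (so a half turn about x gives the same grasp; the last joint's range is limited). The gripper opens to 88 mm and grips with 3 to 60 N. Pads are 19 mm wide; open, the fingers measure 130 mm over their backs; the gripper's body (78 mm by 193 mm) begins 47 mm behind the grasp point.
Start: joints at [91.163, 20.546, 0.682, 0, -70.136, -16.507], TCP at [0.179, 0.651, 0.246] pointing down, gripper open.
Joint ranges: [-176.03, 176.03], [-82.01, 121.73], [-58.28, 71.71], [-173.87, 95.51], [-174.79, -0.11], [-173.66, 173.66]. Speed limits (degrees/s): [136.94, 136.94, 172.46, 180, 180, 180].

### API

Orientations are given as [roll, pitch, yaw] about the fixed x, y, z axes, in that order (R = Rz(yaw) Ry(pitch) Rx(roll)).
In Python, from plant import * gives the robot as it stands.
- The arm moves only by the tool step_arm, never from a script. Its argument "steps" is a list of rows, each a list of 2 entries, a list of its own where there are three numbers: the shift along the tool's x, y, z in units of 0.02 m (1.0 is 0.02 m), then the turn about the tool's x in units of 6 degrees (1.0 is 6 degrees). A call has 1 to 20 rows; each row shifts and turns the commanded pose from where the row before left it, along the tool's axes as they then stand; what a row does not reach is not made up. A row lasts 1/12 s, in which the tool goes at most 41.7 mm and 7.16 degrees, less where a joint would pass 70% of its speed; a pose out of reach is approached as far as the arm can. A call with a number of a shift or a turn outside -1 to 1 is refused whole. A call with a gripper value outside its range is refused whole. "fingers" is the closure, from 0 (fully open) to 1 (shut), set as the call begins (left out, the last holds). The fingers move at their own pace and stop on an object; "grip_force" is the grip in N (left out, the last holds). Time passes only in rows, so rows that do not move let the fingers close. It gives the time, the measured TCP pose, the force and the opening at its end, in the units of the state.
- get_state(): the state, without advancing time (a new reading comes with each control period).
- capture(name): name is "scene" or "top" or "wrist"; returns the picture (480x640x3 uint8, blue, green, red); there is no depth.
- camera_model(name): a dict with "intrinsics" (3x3 intrinsics, pixels), "rvec" (rotation vector, rad) and "tvec" (3), from world to camera coordinates, as OpenCV has them. Camera axes: x right, y down, z forward; pixel columns grow to the right and rows downward; lengths in m; the calibration is good to about 2 mm. A picture is of the moment at which its call begins: read the wrist's pose just before it. camera_model takes no time and is no camera call; for the wrist camera it gives the pose at the moment of the call.
- close_job(): hands the job in, once; it reports no verdict.
The state is a dict: "time_s": time; "joints": joint angles; "qd": joint speeds; "joint_torque": joint torques, N m; "tcp_pos": TCP position; "eef_rot": TCP orientation; "contact_force": force on the tool from outside, world axes, zero at the start; "moment": the same for the moment, N m; "gripper_width": finger opening in m.
Only numpy, scipy, OpenCV 4.12 (cv2) and the standard library are available. Lean on these libraries where they do the work, as an engineer would, in place of code of your own. Each camera call takes 0.05 s, during which the arm holds its last target.

## Working session

There is one attempt and no reset: what is moved stays moved. The work goes in short steps, Python scripts to look and compute and a tool call to move; the robot and the scene stay as the last step left them, time stands still between calls to the robot, and variables do not carry over. Pictures are saved under pics/ and viewed, and the job is handed in when it is done.

Besides the shell and the picture viewer there is one more tool, called as a command line: name --argument value ..., lists and objects as JSON in quotes. step_arm: Moves the arm, as the interface text tells. Its arguments: {"type":"object","properties":{"steps":{"type":"array","items":{"type":"array"}},"fingers":{"type":"number"},"grip_force":{"type":"number"}},"required":["steps"]}

```bash
mkdir -p pics; ls
python3 - <<'E'
from plant import *
import cv2
for n in ["scene","top","wrist"]:
    im=capture(n); cv2.imwrite(f"pics/{n}0.png",im)
    m=camera_model(n); print(n,m)
print(get_state())
E
```

```text
pics
scene {'intrinsics': array([[463.26880008,   0.        , 317.67659448],
       [  0.        , 463.26880008, 236.49138411],
       [  0.        ,   0.        ,   1.        ]]), 'rvec': array([ 1.91573483, -1.03408681,  0.59645364]), 'tvec': array([-0.33943973,  0.34398082,  0.95255965])}
top {'intrinsics': array([[480.93260198,   0.        , 325.99434154],
       [  0.        , 480.93260198, 240.4279709 ],
       [  0.        ,   0.        ,   1.        ]]), 'rvec': array([ 2.1920408 , -2.13869292,  0.17480521]), 'tvec': array([-0.07762455,  0.5402273 ,  1.18511324])}
wrist {'intrinsics': array([[399.10424397,   0.        , 318.89664808],
       [  0.        , 399.10424397, 237.92841865],
       [  0.        ,   0.        ,   1.        ]]), 'rvec': array([-1.78874849,  2.34456241,  0.33477931]), 'tvec': array([ 0.67345013, -0.03513503,  0.39191719])}
{'time_s': 0.15, 'joints': array([ 9.11608973e+01,  2.05813823e+01,  6.46881446e-01, -1.27274406e-02,
       -7.01352872e+01, -1.65066975e+01]), 'qd': array([-0.01599636, -0.12421772,  0.15571417,  0.03631914,  0.08583119,
       -0.09846136]), 'joint_torque': array([-9.41313156e-04, -5.83277249e+01,  2.93293369e+01,  7.00125977e+00,
        8.75276746e-03, -1.14008590e-04]), 'tcp_pos': array([0.17858028, 0.65060716, 0.24485897]), 'eef_rot': array([ 96.77823701,  89.92919325, -98.57189527]), 'contact_force': array([ 0.66067195, -0.06811574,  0.79099925]), 'moment': array([ 0.027623  , -0.00675384, -0.02880772]), 'gripper_width': 0.0876298950782758}
```

View pics/scene0.png

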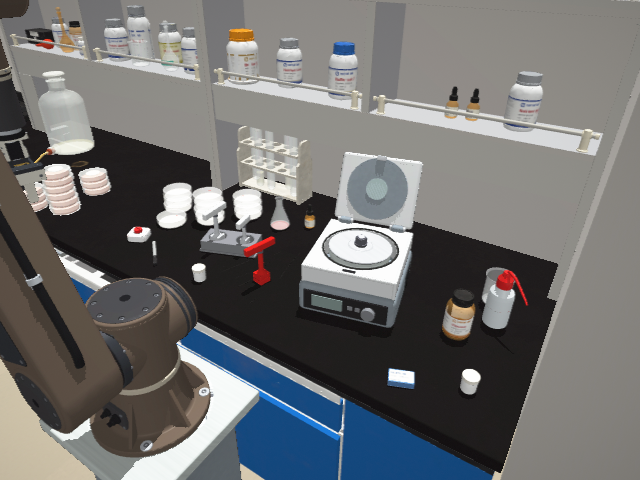

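View pics/top0.png

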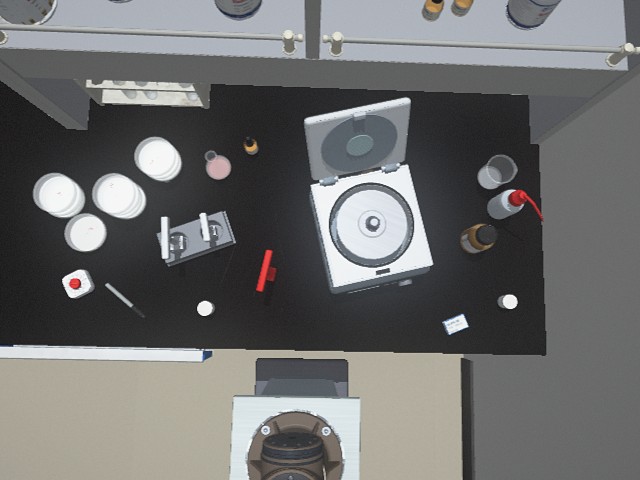

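View pics/wrist0.png

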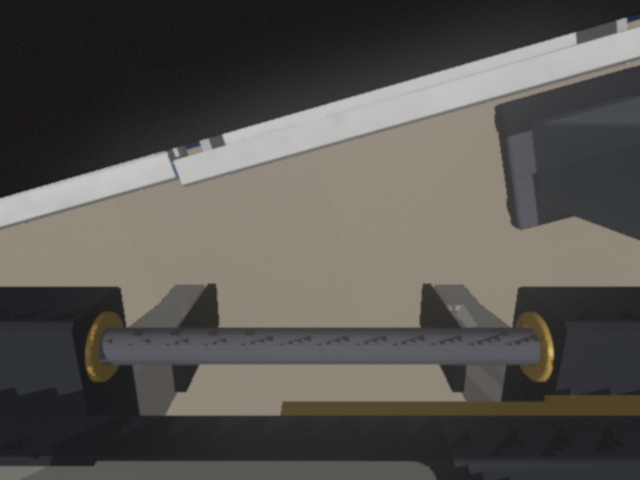

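```bash
cat > h.py <<'E'
import cv2, numpy as np
from plant import *
def ray(name,uv,z,m=None):
    m=m or camera_model(name)
    R=cv2.Rodrigues(m['rvec'])[0]; t=np.ravel(m['tvec']); C=-R.T@t
    d=R.T@np.linalg.solve(m['intrinsics'],np.array([uv[0],uv[1],1.]))
    return C+d*(z-C[2])/d[2]
def proj(name,P,m=None):
    m=m or camera_model(name)
    return cv2.projectPoints(np.array(P,float).reshape(-1,1,3),m['rvec'],m['tvec'],m['intrinsics'],None)[0].reshape(-1,2)
def crop(src,dst,x0,y0,x1,y1,s):
    im=cv2.imread(src)[y0:y1,x0:x1]; cv2.imwrite(dst,cv2.resize(im,None,fx=s,fy=s,interpolation=cv2.INTER_CUBIC))
E
python3 - <<'E'
from h import *
crop('pics/top0.png','pics/c1.png',145,195,245,270,8)
crop('pics/top0.png','pics/c2.png',300,150,440,295,4)
crop('pics/scene0.png','pics/c3.png',190,190,290,265,8)
crop('pics/scene0.png','pics/c4.png',295,200,425,290,6)
for n in("top","scene"):
    m=camera_model(n); R=cv2.Rodrigues(m['rvec'])[0]; print(n,-R.T@np.ravel(m['tvec']))
E
```

```text
top [ 0.37950438 -0.03195383  1.24792623]
scene [-0.35403427 -0.62187911  0.79299314]
```

View pics/c1.png

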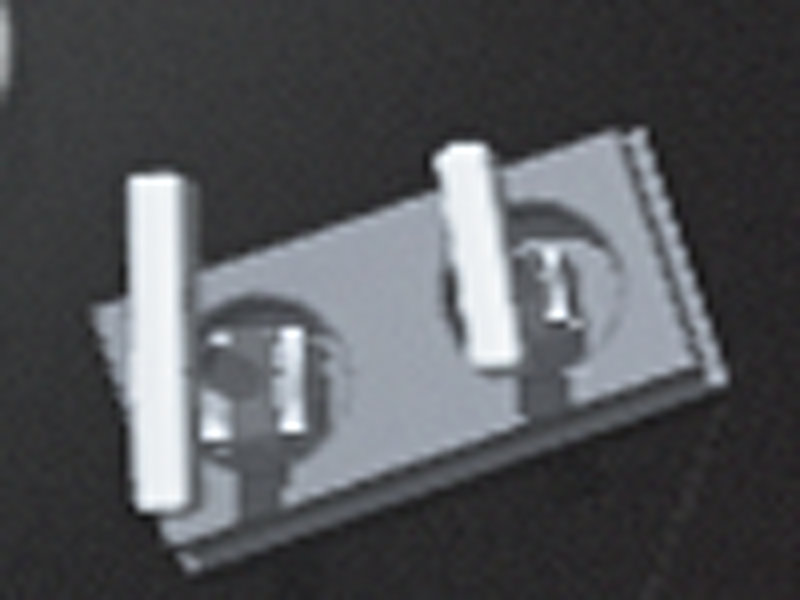

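View pics/c2.png

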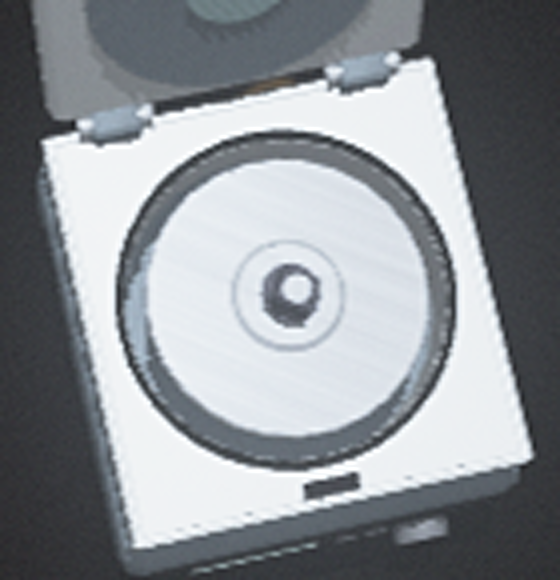

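View pics/c3.png

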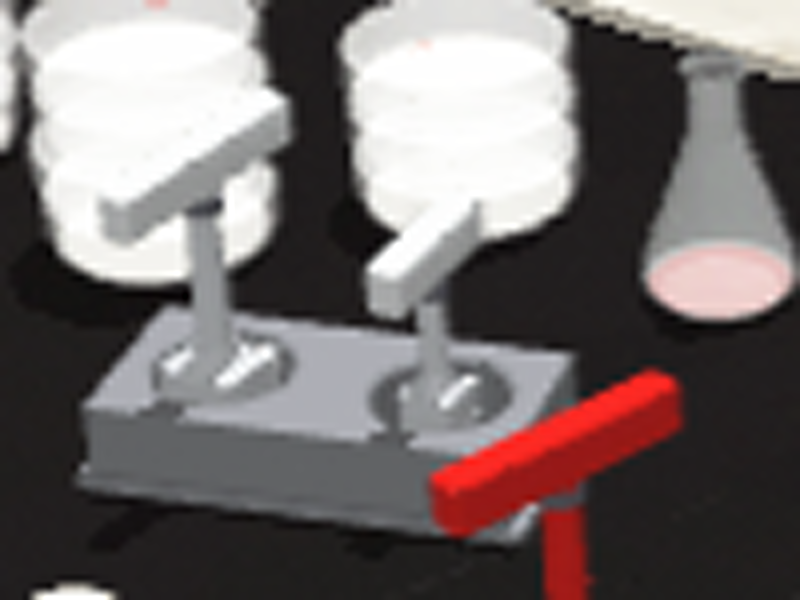

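View pics/c4.png

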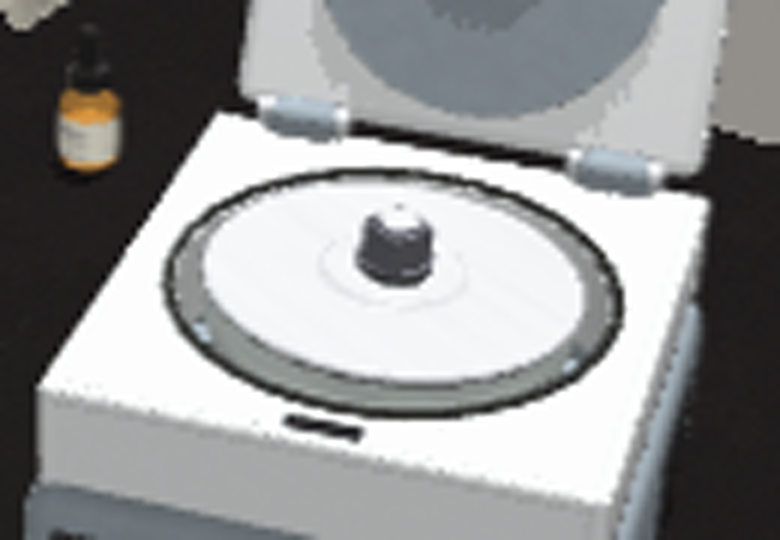

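```bash
cat > fit.py <<'E'
from h import *
from scipy.optimize import least_squares
def edges(img,name,c3,R0,R1,n=72):
    # project circle samples at different radii in plane z, find strongest bright->dark drop
    g=cv2.GaussianBlur(cv2.cvtColor(img,cv2.COLOR_BGR2GRAY),(0,0),0.7).astype(np.float32)
    out=[]
    rs=np.arange(R0,R1,0.0005)
    for th in np.linspace(0,2*np.pi,n,endpoint=False):
        P=np.c_[c3[0]+rs*np.cos(th),c3[1]+rs*np.sin(th),np.full(len(rs),c3[2])]
        uv=proj(name,P).astype(np.float32)
        v=cv2.remap(g,uv[:,0:1],uv[:,1:2],cv2.INTER_LINEAR).ravel()
        d=np.gradient(v); i=np.argmin(d)
        out.append((th,rs[i],d[i],uv[i,0],uv[i,1]))
    return np.array(out)
if __name__=="__main__":
    # deck corners top view c2 -> full
    for p in [(43,143),(432,57),(535,462),(133,548)]:
        print('deck',ray('top',(300+p[0]/4,150+p[1]/4),0.14))
    for p in [(222,115),(708,200),(612,503),(40,385)]:
        print('deckS',ray('scene',(295+p[0]/6,200+p[1]/6),0.14))
    for p in [(128,178),(182,178),(190,505),(135,510)]:
        print('key',ray('top',(145+p[0]/8,195+p[1]/8),0.136))
    for p in [(100,205),(265,88),(292,100),(122,212)]:
        print('keyS',ray('scene',(190+p[0]/8,190+p[1]/8),0.136))
    for p in [(95,308),(632,130),(715,380),(180,548)]:
        print('stand',ray('top',(145+p[0]/8,195+p[1]/8),0.036))
    for p in [(165,305),(575,357),(520,455),(85,405)]:
        print('standS',ray('scene',(190+p[0]/8,190+p[1]/8),0.036))
    print('flange',ray('top',(300+291/4,150+295/4),0.150), 'head',ray('top',(300+297/4,150+290/4),0.175),'headS',ray('scene',(295+399/6,200+215/6),.175))
E
python3 fit.py
```

```text
deck [ 0.65728383 -0.02263528  0.14      ]
deck [ 0.71684633 -0.2532228   0.14      ]
deck [ 0.47604921 -0.31339038  0.14      ]
deck [ 0.42073104 -0.08065304  0.14      ]
deckS [ 0.65568563 -0.02753306  0.14      ]
deckS [ 0.71267448 -0.25424884  0.14      ]
deckS [ 0.47680224 -0.31401886  0.14      ]
deckS [ 0.41910319 -0.08415318  0.14      ]
key [0.5728249  0.32316039 0.136     ]
key [0.57326155 0.30762288 0.136     ]
key [0.47801773 0.2990685  0.136     ]
key [0.47617808 0.31462423 0.136     ]
keyS [0.46702522 0.30147581 0.136     ]
keyS [0.57081182 0.31651933 0.136     ]
keyS [0.56908275 0.30095399 0.136     ]
keyS [0.46767799 0.29106086 0.136     ]
stand [0.54837673 0.362581   0.036     ]
stand [0.61017484 0.19726828 0.036     ]
stand [0.53066541 0.16715088 0.036     ]
stand [0.47331186 0.33105252 0.036     ]
standS [0.54625135 0.36039872 0.036     ]
standS [0.60672411 0.19840449 0.036     ]
standS [0.53901077 0.17052925 0.036     ]
standS [0.47336256 0.3318936  0.036     ]
flange [ 0.56876582 -0.16895438  0.15      ] head [ 0.56742692 -0.16922179  0.175     ] headS [ 0.56900613 -0.16833582  0.175     ]
```

```bash
cat > cov.py <<'E'
from fit import *
import sys
def model(p,th,z0=0.142):
    cx,cy,a,phi=p
    # circle r=.084 around centre, pivot line at 79 mm opposite raised dir phi
    u=np.array([np.cos(phi),np.sin(phi)]);w=np.array([-u[1],u[0]])
    s=.084*np.cos(th);t=.084*np.sin(th)
    d=s+.079
    x=-.079+d*np.cos(a); z=z0+d*np.sin(a)
    return np.c_[cx+x*u[0]+t*w[0],cy+x*u[1]+t*w[1],z]
def fitcover(imgs,p0=(.568,-.169,.06,3.3),zs=.148,mode=None):
    E={}
    for n,im in imgs.items():
        e=edges(im,n,(p0[0],p0[1],zs),.070,.096)
        E[n]=e[e[:,2]<-3]
    th=np.linspace(0,2*np.pi,721)
    def res(p):
        r=[]
        for n,e in E.items():
            uv=proj(n,model(p,th))
            for q in e[:,3:5]:
                d=uv-q; k=np.argmin((d**2).sum(1))
                tv=uv[(k+1)%720]-uv[k-1]; nn=np.array([tv[1],-tv[0]])/np.linalg.norm(tv)
                r.append(d[k]@nn)
        return np.array(r)
    best=None
    for phi in np.arange(0,6.28,.785):
        for a in(.07,):
            s=least_squares(res,[p0[0],p0[1],a,phi],loss='soft_l1',f_scale=.5,x_scale=[.001,.001,.01,.2])
            print(np.round([*s.x,s.cost],4))
            if best is None or s.cost<best.cost: best=s
    return best,E
if __name__=="__main__":
    imgs={n:cv2.imread(f'pics/{n}0.png') for n in('top','scene')}
    s,E=fitcover(imgs)
    print(s.x, {n:len(e) for n,e in E.items()})
    for n in imgs:
        im=cv2.resize(imgs[n],None,fx=4,fy=4,interpolation=cv2.INTER_CUBIC)
        for q in E[n][:,3:5]: cv2.circle(im,tuple(int(v) for v in q*4+2),3,(0,0,255),-1)
        for q in proj(n,model(s.x,np.linspace(0,6.28,200))): cv2.circle(im,tuple(int(v) for v in q*4+2),1,(0,255,0),-1)
        c=proj(n,[[.568,-.169,.142]])[0]*4
        cv2.imwrite(f'pics/f_{n}.png',im[int(c[1])-250:int(c[1])+250,int(c[0])-300:int(c[0])+300])
E
python3 cov.py
```

```text
[ 0.5697 -0.1661  0.0476 -3.6804 23.1377]
[ 0.5696 -0.1661  0.0476  2.6023 23.1376]
[ 0.5697 -0.1661  0.0476  2.6065 23.1372]
[ 0.5697 -0.1661  0.0477  2.5988 23.1376]
[ 0.5697 -0.1661  0.0476  2.6063 23.1372]
[ 0.5697 -0.1661  0.0476  2.6065 23.1372]
[ 0.5697 -0.1661  0.0476  2.6063 23.1372]
[ 0.5696 -0.1661  0.0477  2.5946 23.1389]
[ 0.56965192 -0.16610523  0.04758951  2.60633927] {'top': 72, 'scene': 72}
```

View pics/f_top.png

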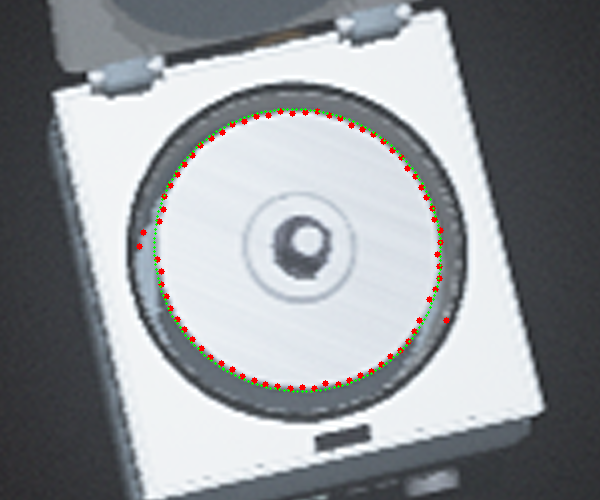

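View pics/f_scene.png

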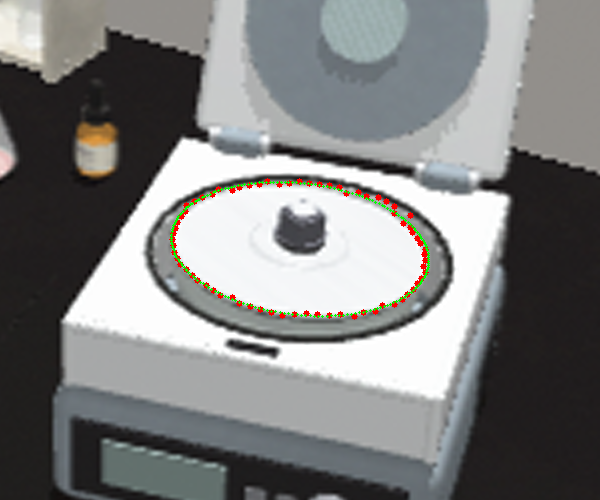

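```bash
cat >> h.py <<'E'
from scipy.spatial.transform import Rotation as Ro
def Rt(s=None):
    s=s or get_state()
    return Ro.from_euler('xyz',s['eef_rot'],degrees=True).as_matrix()
def info(target=None,yaw=None):
    s=get_state();R=Rt(s)
    print('t',round(s['time_s'],2),'tcp',np.round(s['tcp_pos'],4),'F',np.round(s['contact_force'],1),'M',np.round(s['moment'],2),'w',round(s['gripper_width'],4))
    y=np.degrees(np.arctan2(R[1,1],R[0,1]))
    print('J',np.round(s['joints'],1),'toolx',np.round(R[:,0],4),'yawY',round(y,2))
    if target is not None:
        d=R.T@(np.array(target)-s['tcp_pos']); print('units',np.round(d/.02,2))
    if yaw is not None:
        # +turn about tool x (down) = clockwise => yaw decreases
        for k in(0,180): 
            dd=(y-yaw-k+180)%360-180; print('turn deg',round(dd,2),'units',round(dd/6,2))
E
python3 -c "
from h import *
info((.50,-.05,.40),-90)"
```

```text
t 0.15 tcp [0.1786 0.6506 0.2449] F [ 0.7 -0.1  0.8] M [ 0.03 -0.01 -0.03] w 0.0876
J [ 91.2  20.6   0.6  -0.  -70.1 -16.5] toolx [-2.0e-04 -1.2e-03 -1.0e+00] yawY -105.35
units [ -7.72  29.54 -24.77]
turn deg -15.35 units -2.56
turn deg 164.65 units 27.44
```

```bash
python3 -c "
from h import *
m=camera_model('wrist');R=cv2.Rodrigues(m['rvec'])[0];C=-R.T@np.ravel(m['tvec'])
T=Rt();s=get_state()
print(T); print('cam off tool',T.T@(C-s['tcp_pos']),'fwd tool',T.T@R[2],'right tool',T.T@R[0])
"
```

```text
[[-1.84197976e-04 -2.64716798e-01 -9.64326181e-01]
 [-1.22200618e-03 -9.64325418e-01  2.64716822e-01]
 [-9.99999236e-01  1.22717286e-03 -1.45858773e-04]]
cam off tool [-0.14008486  0.00073562 -0.07591549] fwd tool [9.59665049e-01 5.30173946e-04 2.81145360e-01] right tool [-3.20305596e-04  9.99999635e-01 -7.92428753e-04]
```

step_arm --steps '[[[-0.5,0.5,-0.4],0],[[-0.5,1,-0.8],0],[[-0.5,1,-0.8],0],[[-0.5,1,-0.8],0],[[-0.5,1,-0.8],0],[[-0.5,1,-0.8],0],[[-0.5,1,-0.8],0],[[-0.5,1,-0.8],0],[[-0.5,1,-0.8],0],[[-0.5,1,-0.8],0],[[-0.5,1,-0.8],0],[[0,1,-0.8],0],[[0,1,-0.8],0],[[0,1,-0.8],0],[[0,1,-0.8],0],[[0,1,-0.8],0],[[0,1,-0.8],0],[[0,1,-0.8],0],[[0,1,-0.8],0],[[0,1,-0.8],0]]' --fingers 1

```text
time_s: 1.82
tcp_pos: [0.3762, 0.1904, 0.3561]
eef_rot: [-112.1, 89.9, 52.5]
contact_force: [0.8, 0.1, -0.9]
gripper_width: 0.0005
```

```bash
python3 -c "
from h import *
info((.54,-.14,.36),-90)"
```

```text
t 1.82 tcp [0.3762 0.1904 0.3561] F [ 0.8  0.1 -0.9] M [ 0.02 -0.06  0.04] w 0.0005
J [ 53.9  -7.8 -17.7   0.  -80.   20.8] toolx [ 6.e-04  8.e-04 -1.e+00] yawY -105.34
units [ -0.2   13.76 -12.27]
turn deg -15.34 units -2.56
turn deg 164.66 units 27.44
```

step_arm --steps '[[[0,1,-0.9],0],[[0,1,-0.9],0],[[0,1,-0.9],0],[[0,1,-0.9],0],[[0,1,-0.9],0],[[0,1,-0.9],0],[[0,1,-0.9],0],[[0,1,-0.9],0],[[0,1,-0.9],0],[[0,1,-0.9],0],[[0,1,-0.9],0],[[0,1,-0.9],0],[[0,0.8,-0.6],0],[[0,0.4,-0.3],0],[[0,0,0],0],[[0,0,0],0]]'

```text
time_s: 3.15
tcp_pos: [0.5316, -0.1245, 0.3555]
eef_rot: [-11.3, 90.0, 153.3]
contact_force: [-0.4, 0.4, -0.0]
gripper_width: 0.0004
```

```bash
python3 -c "
from h import *
info()
m=camera_model('wrist');import pickle
im=capture('wrist');cv2.imwrite('pics/w1.png',im);pickle.dump(m,open('w1.pkl','wb'))"
```

```text
t 3.15 tcp [ 0.5316 -0.1245  0.3555] F [-0.4  0.4 -0. ] M [ 0.05  0.02 -0.  ] w 0.0004
J [  7.4   5.3  -5.1  -0.  -79.7  67.2] toolx [-4.e-04  2.e-04 -1.e+00] yawY -105.42
```

View pics/w1.png

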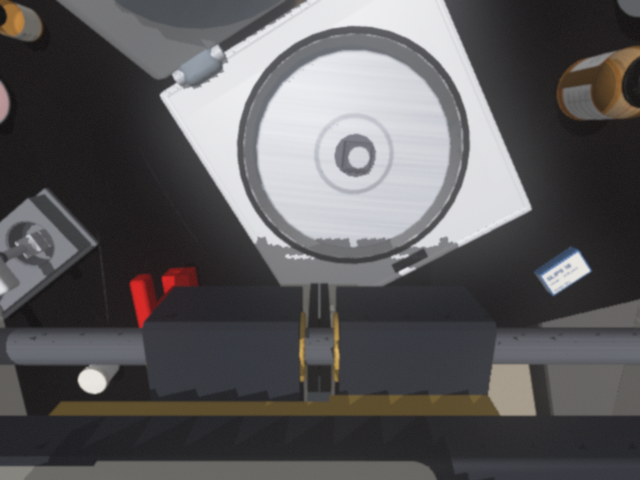

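```bash
cat > cov3.py <<'E'
from cov import *
import pickle
def runfit(V,zref=.148,c0=(.568,-.169),draw=True):
    E={}
    for k,(im,m,name) in V.items():
        g=cv2.GaussianBlur(cv2.cvtColor(im,cv2.COLOR_BGR2GRAY),(0,0),0.7).astype(np.float32)
        rs=np.arange(.074,.096,.00025); out=[];ring=[]
        for th in np.linspace(0,2*np.pi,90,endpoint=False):
            P=np.c_[c0[0]+rs*np.cos(th),c0[1]+rs*np.sin(th),np.full(len(rs),zref)]
            uv=proj(name,P,m).astype(np.float32)
            v=cv2.remap(g,uv[:,0:1],uv[:,1:2],cv2.INTER_LINEAR).ravel()
            d=np.gradient(v); i=np.argmin(d)
            if d[i]<-1.5: out.append(uv[i])
            r2=np.arange(.096,.112,.00025)
            P=np.c_[c0[0]+r2*np.cos(th),c0[1]+r2*np.sin(th),np.full(len(r2),.14)]
            uv=proj(name,P,m).astype(np.float32)
            v=cv2.remap(g,uv[:,0:1],uv[:,1:2],cv2.INTER_LINEAR).ravel()
            d=np.gradient(v); i=np.argmax(d)
            if d[i]>3: ring.append(uv[i])
        E[k]=(np.array(out),np.array(ring))
    # ring fits
    th=np.linspace(0,2*np.pi,721)
    def nres(uv,Q):
        r=[]
        for q in Q:
            d=uv-q; j=np.argmin((d**2).sum(1)); tv=uv[(j+1)%720]-uv[j-1]
            r.append(d[j]@np.array([tv[1],-tv[0]])/np.linalg.norm(tv))
        return np.array(r)
    off={}
    for k,(im,m,name) in V.items():
        f=lambda p:nres(proj(name,np.c_[p[0]+p[2]*np.cos(th),p[1]+p[2]*np.sin(th),np.full(721,.14)],m),E[k][1])
        s=least_squares(f,[*c0,.103],loss='soft_l1',f_scale=.3,x_scale=[.001]*3)
        print(k,'ring',np.round(s.x,4),len(E[k][1]),'rms',np.round(np.median(abs(s.fun)),2)); off[k]=s.x[:2]
    mean=np.mean(list(off.values()),0)
    def res(p):
        r=[]
        for k,(im,m,name) in V.items():
            P=model(p,th); P[:,:2]+=off[k]-mean
            r.append(nres(proj(name,P,m),E[k][0]))
        return np.concatenate(r)
    best=None
    for phi in np.arange(0,6.28,1.57):
        s=least_squares(res,[*mean,.05,phi],loss='soft_l1',f_scale=.4,x_scale=[.001,.001,.01,.2])
        if best is None or s.cost<best.cost: best=s
    s=best; J=s.jac; cov=np.linalg.inv(J.T@J)
    print('cover',np.round(s.x,4),'cost',round(s.cost,2),'n',len(s.fun),'sd',np.round(np.sqrt(np.diag(cov)),4),'med',np.median(abs(s.fun)))
    if draw:
        for k,(im,m,name) in V.items():
            c=proj(name,[[c0[0],c0[1],.142]],m)[0]; f=600/ (2.6*max(np.ptp(E[k][1],0)))*1.0
            f=max(f,2); A=np.array([[f,0,300-f*c[0]],[0,f,250-f*c[1]]])
            o=cv2.warpAffine(im,A,(600,500),flags=cv2.INTER_CUBIC)
            P=model(s.x,th[::4]);P[:,:2]+=off[k]-mean
            for Q,col in((E[k][0],(0,0,255)),(E[k][1],(255,0,0)),(proj(name,P,m),(0,255,0))):
                for q in Q: cv2.circle(o,tuple(int(v) for v in A[:,:2]@q+A[:,2]),1,col,-1)
            cv2.imwrite(f'pics/g_{k}.png',o)
    return s,off
if __name__=="__main__":
    V={n:(cv2.imread(f'pics/{n}0.png'),camera_model(n),n) for n in('top','scene')}
    V['w1']=(cv2.imread('pics/w1.png'),pickle.load(open('w1.pkl','rb')),'wrist')
    runfit(V)
    for k in V: print(k); runfit({k:V[k]},draw=False)
E
python3 cov3.py
```

```text
top ring [ 0.5695 -0.1665  0.1007] 90 rms 0.18
scene ring [ 0.5689 -0.1659  0.1011] 90 rms 0.23
w1 ring [ 0.5699 -0.1666  0.1013] 90 rms 0.13
cover [ 0.5687 -0.1664  0.0481  2.675 ] cost 141.2 n 270 sd [0.0002 0.0003 0.0059 0.1676] med 0.653049852675103
top
top ring [ 0.5695 -0.1665  0.1007] 90 rms 0.18
cover [ 0.5726 -0.1677 -0.0975 -0.2185] cost 8.92 n 90 sd [0.0006 0.0006 0.0153 0.3522] med 0.19397052667443804
scene
scene ring [ 0.5689 -0.1659  0.1011] 90 rms 0.23
cover [ 0.5797 -0.1609 -0.046   5.6182] cost 7.27 n 90 sd [0.0013 0.0009 0.0109 0.1881] med 0.2509895294379386
w1
w1 ring [ 0.5699 -0.1666  0.1013] 90 rms 0.13
cover [ 0.5693 -0.1662 -0.0212  1.4259] cost 97.64 n 90 sd [3.000e-04 2.000e-04 9.700e-03 5.898e-01] med 0.402464451451096
```

View pics/g_w1.png

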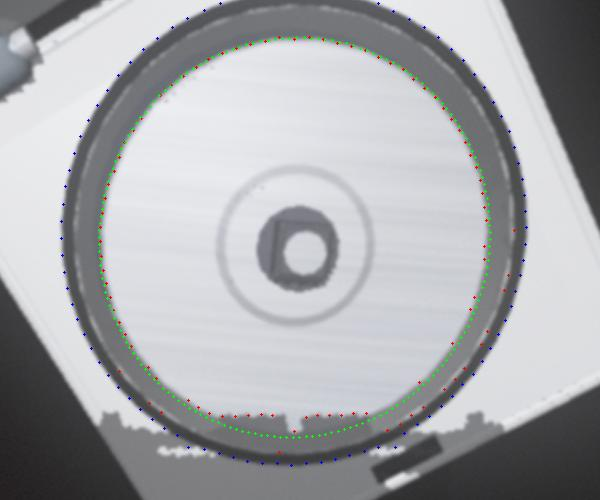

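View pics/g_scene.png

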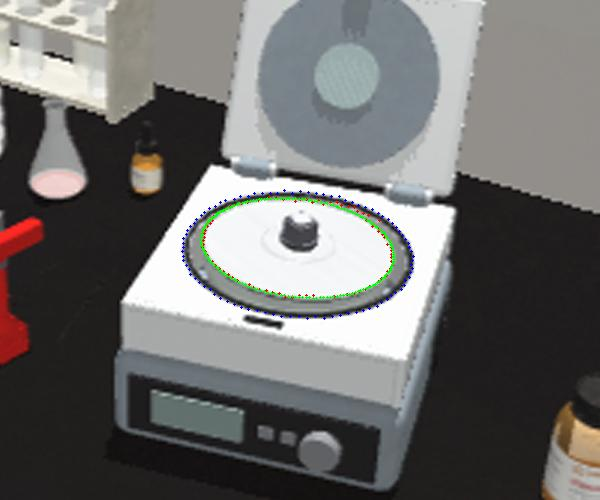

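```bash
python3 - <<'E'
import re
s=open('cov3.py').read()
s=s.replace("            if d[i]<-1.5: out.append(uv[i])","            sh=(k=='w1' and uv[i][1]>205)\n            if d[i]<-3 and not sh: out.append(uv[i])")
s=s.replace("loss='soft_l1',f_scale=.4","loss='cauchy',f_scale=.3")
s=s.replace("def res(p):\n        r=[]\n        for k,(im,m,name) in V.items():\n            P=model","def res(p):\n        r=[np.array([(p[0]-mean[0])/.001,(p[1]-mean[1])/.001])]\n        for k,(im,m,name) in V.items():\n            P=model")
s=s.replace("for phi in np.arange(0,6.28,1.57)","for phi in np.arange(0,6.28,.785)")
s=s.replace("x_scale=[.001,.001,.01,.2])\n","x_scale=[.001,.001,.01,.2]);print(np.round([*s.x,s.cost],3))\n")
open('cov4.py','w').write(s)
E
python3 cov4.py
```

```text
top ring [ 0.5695 -0.1665  0.1007] 90 rms 0.18
scene ring [ 0.5689 -0.1659  0.1011] 90 rms 0.23
w1 ring [ 0.5699 -0.1666  0.1013] 90 rms 0.13
[ 0.568 -0.166  0.053  2.605 17.231]
[ 0.569 -0.166  0.     0.68  20.563]
[ 0.568 -0.166  0.053  2.639 17.201]
[ 0.568 -0.166  0.053  2.647 17.202]
[ 0.568 -0.166  0.053  2.634 17.202]
[ 0.568 -0.166  0.053  2.64  17.201]
[ 0.568 -0.166  0.053  2.647 17.202]
[ 5.6900e-01 -1.6600e-01 -8.0000e-03  5.0120e+00  2.0359e+01]
cover [ 0.5685 -0.1659  0.053   2.6397] cost 17.2 n 236 sd [0.0003 0.0004 0.008  0.205 ] med 0.4841710377017685
top
top ring [ 0.5695 -0.1665  0.1007] 90 rms 0.18
[ 0.568 -0.166 -0.397  2.566  3.75 ]
[ 0.569 -0.165  0.146  2.694  4.971]
[ 0.569 -0.165  0.146  2.696  4.971]
[ 0.569 -0.165  0.146  2.688  4.971]
[  0.573  -0.168  -0.097 -25.382   2.989]
[ 0.573 -0.168 -0.097 -0.244  2.989]
[ 0.573 -0.168 -0.097  6.039  2.989]
[ 0.573 -0.168 -0.097  6.039  2.989]
cover [ 0.5725 -0.1678 -0.0973 -0.2443] cost 2.99 n 91 sd [0.0007 0.0007 0.0194 0.4326] med 0.17832150902026644
scene
scene ring [ 0.5689 -0.1659  0.1011] 90 rms 0.23
[ 0.58
[... 188 characters left out ...]
0.166  0.051  2.688  3.58 ]
[ 0.569 -0.166  0.051  2.688  3.58 ]
[ 0.58  -0.16  -0.057  5.654  3.406]
cover [ 0.5802 -0.1603 -0.0571 -0.6292] cost 3.41 n 86 sd [0.0015 0.0012 0.0134 0.1819] med 0.20526097784420566
w1
w1 ring [ 0.5699 -0.1666  0.1013] 90 rms 0.13
[ 0.57  -0.166 -0.023  0.18   3.305]
[ 0.57  -0.166 -0.025  0.487  3.331]
[ 0.569 -0.166 -0.023  2.01   3.544]
[ 0.57  -0.166 -0.026  1.108  3.415]
[ 5.700e-01 -1.670e-01 -2.200e-02 -3.000e-03  3.299e+00]
[ 0.569 -0.166 -0.016  3.082  3.589]
[ 0.569 -0.167 -0.016  5.289  3.378]
[ 0.569 -0.167 -0.017  5.446  3.359]
cover [ 0.5697 -0.1665 -0.0223 -0.0026] cost 3.3 n 63 sd [6.000e-04 4.000e-04 1.730e-02 8.788e-01] med 0.2342864226666519
```

```bash
python3 -c "
from h import *
info((.5117,-.1343,.182))"
```

```text
t 3.2 tcp [ 0.5316 -0.124   0.3558] F [-0.2  0.3  0.5] M [0.03 0.03 0.03] w 0.0004
J [  7.4   5.2  -5.1  -0.  -79.7  67.2] toolx [ 0.e+00  2.e-04 -1.e+00] yawY -105.37
units [8.69 0.76 0.82]
```

step_arm --steps '[[[0.5,0.4,0.4],0],[[1,0.36,0.42],0],[[1,0,0],0],[[1,0,0],0],[[1,0,0],0],[[1,0,0],0],[[1,0,0],0],[[1,0,0],0],[[0.8,0,0],0],[[0.4,0,0],0],[[0,0,0],0],[[0,0,0],0],[[0,0,0],0]]'

```text
time_s: 4.28
tcp_pos: [0.513, -0.1343, 0.1829]
eef_rot: [-168.4, 89.9, -3.7]
contact_force: [-0.3, 0.8, 0.5]
gripper_width: 0.0007
```

```bash
python3 -c "
from h import *
info((.5117,-.1343,.165))
m=camera_model('wrist')
cv2.imwrite('pics/s2.png',capture('scene'))
crop('pics/s2.png','pics/s2c.png',290,150,440,270,5)"
```

```text
t 4.28 tcp [ 0.513  -0.1343  0.1829] F [-0.3  0.8  0.5] M [-0.01 -0.01 -0.03] w 0.0007
J [  6.6   9.9 -22.7   0.  -57.3  68.1] toolx [ 2.e-03 -1.e-04 -1.e+00] yawY -105.3
units [0.9  0.02 0.06]
```

View pics/s2c.png

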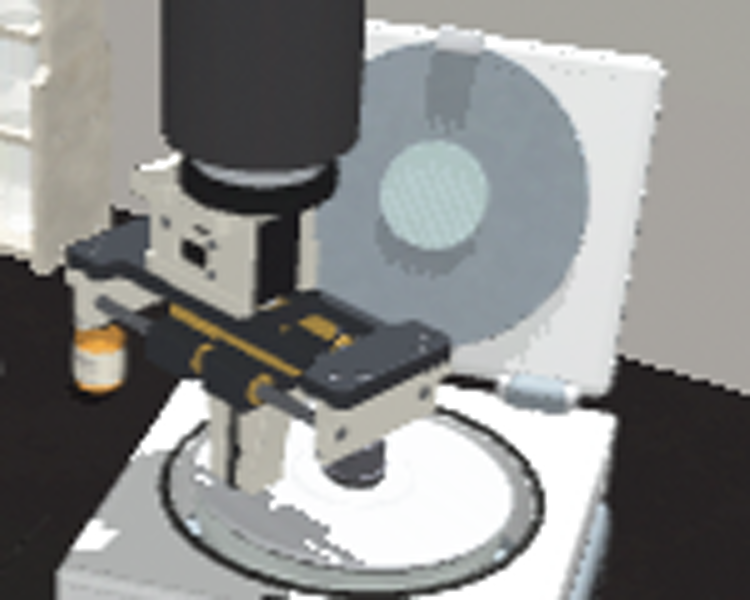

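step_arm --steps '[[[0.35,0,0],0],[[0.2,0,0],0],[[0,0,0],0]]'

```text
time_s: 4.58
tcp_pos: [0.5122, -0.1345, 0.17]
eef_rot: [-34.6, 90.0, 130.0]
contact_force: [0.8, 0.2, -0.2]
gripper_width: 0.0003
```

step_arm --steps '[[[0.1,0,0],0],[[0.1,0,0],0],[[0,0,0],0]]'

```text
time_s: 4.83
tcp_pos: [0.5121, -0.1346, 0.1663]
eef_rot: [6.7, 90.0, 171.3]
contact_force: [0.5, -0.5, -0.3]
gripper_width: 0.0003
```

step_arm --steps '[[[0.1,0,0],0],[[0.1,0,0],0],[[0,0,0],0]]'

```text
time_s: 5.08
tcp_pos: [0.5121, -0.1346, 0.1622]
eef_rot: [15.3, 90.0, 180.0]
contact_force: [-1.3, -0.3, 0.9]
gripper_width: 0.0
```

```bash
python3 -c "
from h import *
info()
for n in ('scene','top','wrist'):
  cv2.imwrite(f'pics/{n}3.png',capture(n))
crop('pics/scene3.png','pics/s3c.png',300,200,420,280,6)
crop('pics/top3.png','pics/t3c.png',300,150,440,290,4)"
```

```text
t 5.08 tcp [ 0.5121 -0.1346  0.1622] F [-1.3 -0.3  0.9] M [0.12 0.17 0.06] w 0.0
J [  6.5  11.1 -24.3  -0.  -54.7  68.1] toolx [-3.e-04  0.e+00 -1.e+00] yawY -105.35
```

View pics/s3c.png

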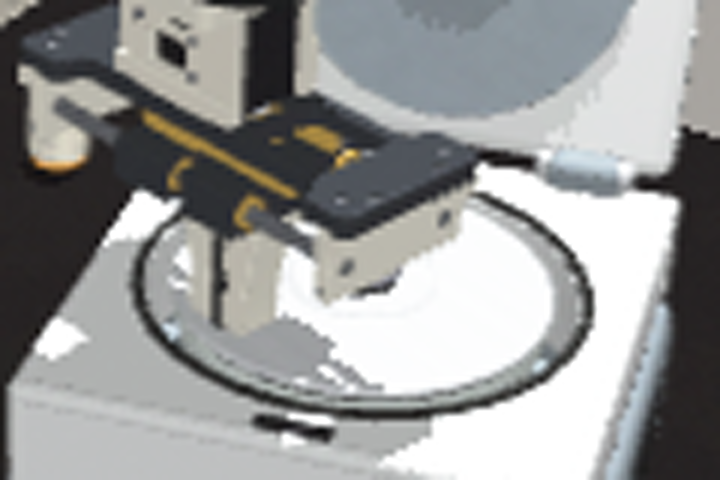

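View pics/wrist3.png

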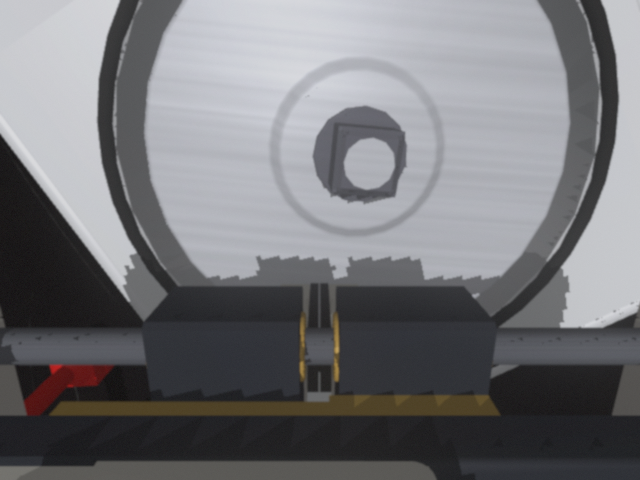

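step_arm --steps '[[[0.08,0,0],0],[[0,0,0],0]]'

```text
time_s: 5.4
tcp_pos: [0.5124, -0.1346, 0.1615]
eef_rot: [164.6, 90.0, -30.7]
contact_force: [-1.9, 0.7, 5.0]
gripper_width: 0.0003
```

step_arm --steps '[[[0.08,0,0],0],[[0,0,0],0]]'

```text
time_s: 5.57
tcp_pos: [0.5125, -0.1346, 0.1613]
eef_rot: [167.2, 89.9, -28.1]
contact_force: [-7.7, 3.4, 17.0]
gripper_width: 0.0005
```

step_arm --steps '[[[0.06,0,0],0],[[0,0,0],0]]'

```text
time_s: 5.73
tcp_pos: [0.5125, -0.1347, 0.1611]
eef_rot: [169.3, 89.9, -26.0]
contact_force: [-11.1, 4.9, 26.6]
gripper_width: 0.0007
```

step_arm --steps '[[[0,0,0],0],[[-0.2,0,0],0],[[-0.5,0,0],0],[[-1,0,0],0],[[-1,0,0],0],[[-1,0,0],0],[[-1,0,0],0],[[-1,0,0],0],[[-1,-1,0],0],[[0,-1,0],0],[[0,-1,0],0],[[0,-1,0],0],[[0,-1,0],0],[[0,-1,0],0],[[0,-1,0],0],[[0,-1,0],0],[[0,-1,0],0],[[0,-1,0],0],[[0,-1,0],0],[[0,-1,0],0]]' --fingers 0

```text
time_s: 7.4
tcp_pos: [0.5759, 0.0978, 0.2923]
eef_rot: [44.0, 90.0, -151.4]
contact_force: [0.9, 0.7, -0.4]
gripper_width: 0.0878
```

```bash
cat > cov5.py <<'E'
from h import *
import cov4
V={n:(capture(n),camera_model(n),n) for n in('top','scene')}
for n in V: cv2.imwrite(f'pics/{n}4.png',V[n][0])
cov4.runfit(V,zref=.143)
crop('pics/scene4.png','pics/s4c.png',290,190,430,290,5)
E
python3 cov5.py; python3 -c "
from h import *
info((.525,.309,.30),-85)"
```

```text
top ring [ 0.5695 -0.1664  0.1007] 90 rms 0.18
scene ring [ 0.5689 -0.1659  0.101 ] 90 rms 0.22
[ 0.569 -0.166  0.05   0.    17.704]
[ 0.57  -0.166 -0.026 -1.949 12.249]
[ 0.567 -0.166  0.02   0.749 14.175]
[ 0.57  -0.166 -0.026 -1.95  12.249]
[ 0.57  -0.166 -0.026 -1.976 12.25 ]
[ 0.57  -0.166 -0.026  4.359 12.25 ]
[ 0.57  -0.166 -0.026  4.35  12.25 ]
[ 5.6900e-01 -1.6500e-01  7.0000e-03  7.1780e+00  1.4617e+01]
cover [ 0.5704 -0.1657 -0.0257 -1.9495] cost 12.25 n 172 sd [0.0008 0.0007 0.0089 0.6975] med 0.4501490876763479
t 7.5 tcp [0.5763 0.099  0.2918] F [-0.7 -0.9 -0.4] M [-0.01  0.01 -0.  ] w 0.0873
J [ 28.9  10.6  -6.9  -0.  -72.5  45.9] toolx [-5.e-04 -2.e-04 -1.e+00] yawY -105.24
units [-0.41 -9.46  5.24]
turn deg -20.24 units -3.37
turn deg 159.76 units 26.63
```

View pics/s4c.png

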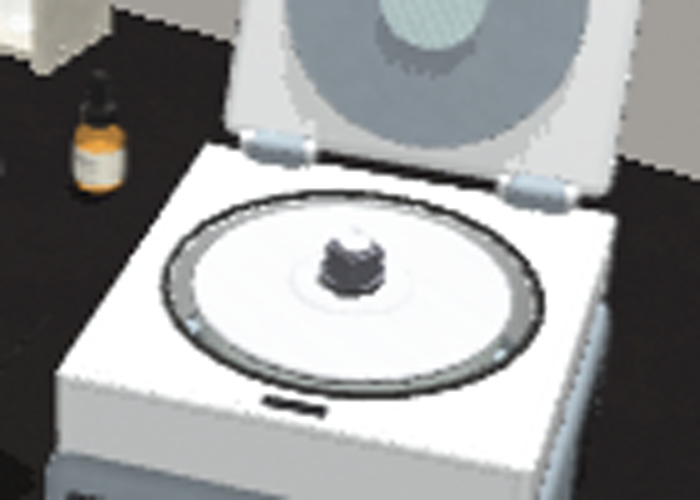

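step_arm --steps '[[[0,-0.94,0.52],0],[[0,-0.94,0.52],0],[[0,-0.94,0.52],0],[[0,-0.94,0.52],0],[[0,-0.94,0.52],0],[[0,-0.94,0.52],0],[[0,-0.94,0.52],0],[[0,-0.94,0.52],0],[[0,-0.94,0.52],0],[[0,-0.94,0.52],0],[[0,0,0],-0.9],[[0,0,0],-0.9],[[0,0,0],-0.9],[[0,0,0],-0.7],[[0,0,0],0],[[0,0,0],0]]' --fingers 0.5

```text
time_s: 8.83
tcp_pos: [0.5253, 0.3053, 0.2922]
eef_rot: [50.7, 90.0, -124.4]
contact_force: [-0.6, -0.5, -0.5]
gripper_width: 0.0438
```

```bash
python3 -c "
from h import *
info((.525,.309,.2),-85)
import pickle
m=camera_model('wrist');pickle.dump(m,open('w5.pkl','wb'))
cv2.imwrite('pics/w5.png',capture('wrist'))
crop('pics/w5.png','pics/w5c.png',180,80,440,280,3)
"
```

```text
t 8.83 tcp [0.5253 0.3053 0.2922] F [-0.6 -0.5 -0.5] M [-0.   -0.09  0.03] w 0.0438
J [ 48.6  12.8  -4.1   0.  -73.2  46.3] toolx [-1.e-04 -2.e-04 -1.e+00] yawY -85.1
units [ 4.61 -0.19 -0.  ]
turn deg -0.1 units -0.02
turn deg 179.9 units 29.98
```

View pics/w5.png

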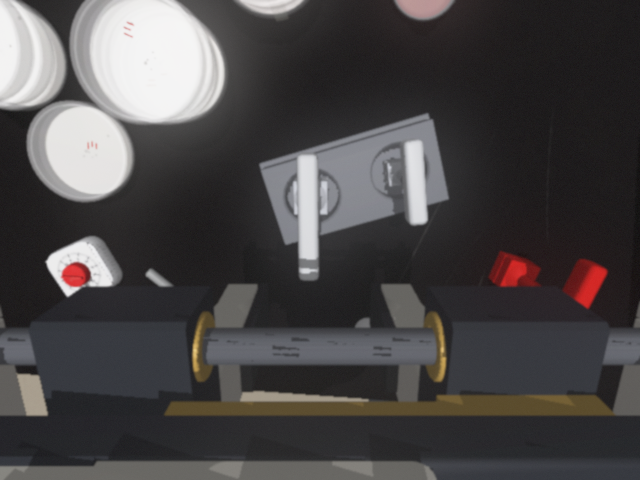

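View pics/w5c.png

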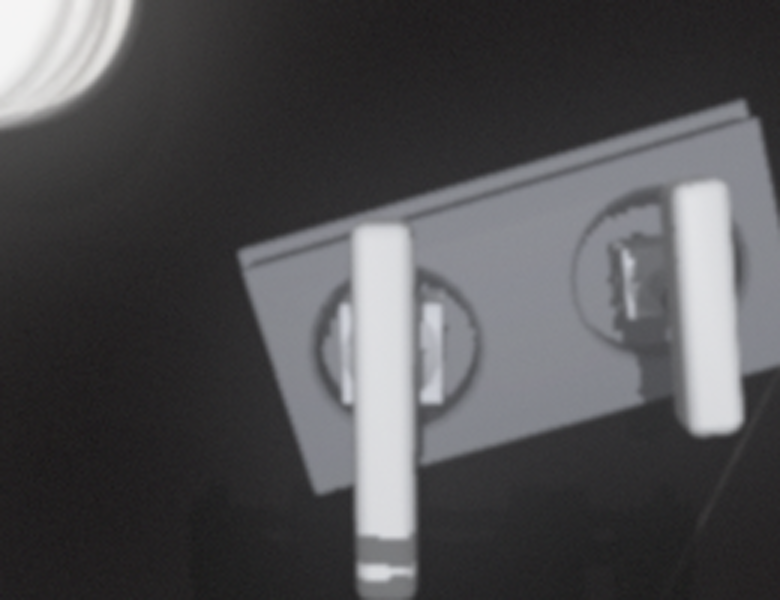

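```bash
python3 -c "
from h import *
import pickle
m=pickle.load(open('w5.pkl','rb'))
f=lambda p,z: ray('wrist',(180+p[0]/3,80+p[1]/3),z,m)
for p in [(382,222),(386,598),(353,228),(411,228),(357,590),(416,590)]: print(f(p,.136))
print('pocket',f((398,345),.036))
for p in [(238,250),(745,100),(318,494)]: print('st',f(p,.036))
print('sm',f((700,183),.110),f((712,434),.11))
# circle overlay of expectation
print(proj('wrist',[[.525,.309,.136],[.524,.307,.036]],m))
"
```

```text
[0.57698919 0.31739457 0.136     ]
[0.47920411 0.30866809 0.136     ]
[0.57495281 0.32431104 0.136     ]
[0.57616881 0.31025422 0.136     ]
[0.48081694 0.3165182  0.136     ]
[0.48216507 0.30091412 0.136     ]
pocket [0.5291759  0.31103723 0.036     ]
st [0.55594735 0.36573229 0.036     ]
st [0.61658706 0.20817825 0.036     ]
st [0.4747811 0.334396  0.036    ]
sm [0.59207747 0.23575294 0.11      ] [0.52515983 0.22208098 0.11      ]
[[312.96047549 223.86649715]
 [316.24151782 200.41037104]]
```

step_arm --steps '[[[0.5,-0.33,-0.11],0],[[1,0,0],0],[[1,0,0],0],[[1,0,0],0],[[1,0,0],0],[[1,0,0],0],[[1,0,0],0],[[0.8,0,0],0],[[0.6,0,0],0],[[0.4,0,0],0],[[0,0,0],0],[[0,0,0],0]]'

```text
time_s: 9.88
tcp_pos: [0.5269, 0.3125, 0.1258]
eef_rot: [55.4, 90.0, -119.6]
contact_force: [0.0, 0.3, 0.1]
gripper_width: 0.0439
```

```bash
python3 -c "
from h import *
info((.527,.312,.125),-85)
cv2.imwrite('pics/w6.png',capture('wrist'))
cv2.imwrite('pics/s6.png',capture('scene'))
crop('pics/s6.png','pics/s6c.png',170,160,300,260,6)
"
```

```text
t 9.88 tcp [0.5269 0.3125 0.1258] F [0.  0.3 0.1] M [-0.03 -0.05  0.04] w 0.0439
J [ 48.9  20.5 -16.3   0.  -53.3  46.1] toolx [-4.e-04 -7.e-04 -1.e+00] yawY -84.97
units [ 0.04  0.03 -0.  ]
turn deg 0.03 units 0.01
turn deg -179.97 units -29.99
```

View pics/w6.png

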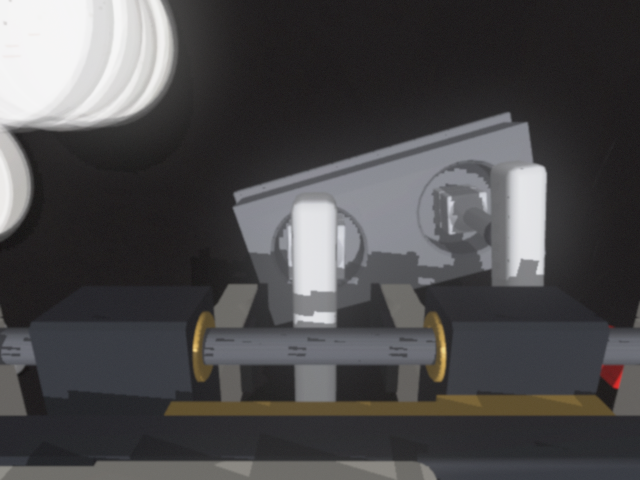

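View pics/s6c.png

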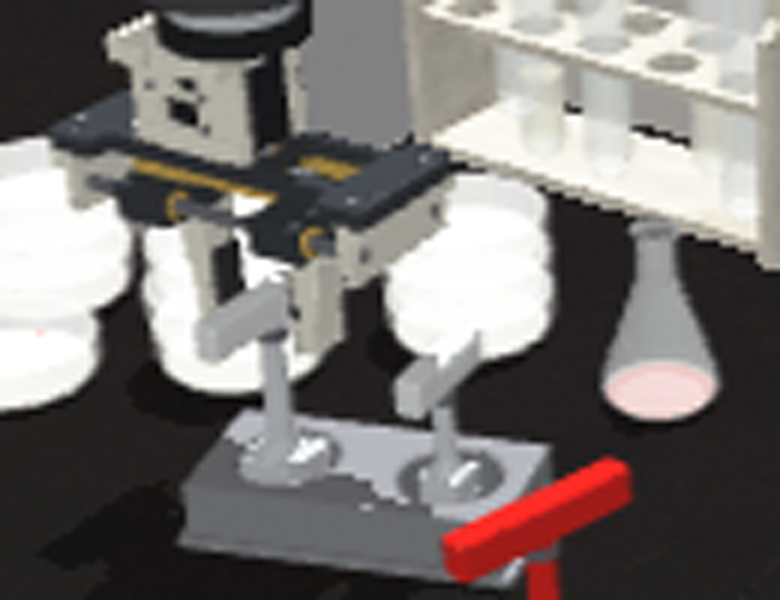

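step_arm --steps '[[[0,0,0],0],[[0,0,0],0],[[0,0,0],0],[[0,0,0],0],[[0,0,0],0],[[0,0,0],0]]' --fingers 1 --grip_force 45

```text
time_s: 10.48
tcp_pos: [0.5269, 0.3126, 0.1264]
eef_rot: [-134.6, 90.0, 50.5]
contact_force: [-0.4, 0.3, 1.5]
gripper_width: 0.0153
```

```bash
python3 -c "
from h import *
info((.527,.312,.125),-85)
"
```

```text
t 10.48 tcp [0.5269 0.3126 0.1264] F [-0.4  0.3  1.5] M [ 0.09  0.1  -0.02] w 0.0153
J [ 48.9  20.4 -16.3  -0.  -53.3  46.1] toolx [ 3.e-04  4.e-04 -1.e+00] yawY -84.94
units [ 0.07  0.03 -0.  ]
turn deg 0.06 units 0.01
turn deg -179.94 units -29.99
```

step_arm --steps '[[[-0.3,0,0],0],[[-0.6,0,0],0],[[-1,0,0],0],[[-1,0,0],0],[[-1,0,0],0],[[-1,0,0],0],[[-1,0,0],0],[[-1,0,0],0],[[-1,0,0],0],[[-1,0,0],0],[[-1,0,0],0],[[-0.6,0,0],0],[[-0.3,0,0],0],[[0,0,0],0],[[0,0,0],0]]'

```text
time_s: 11.73
tcp_pos: [0.5265, 0.3123, 0.3415]
eef_rot: [7.8, 89.9, -167.2]
contact_force: [-0.2, -0.5, -3.5]
gripper_width: 0.0158
```

```bash
python3 -c "
from h import *
info((.545,-.10,.33),-76.6)
import pickle
for n in ('scene','top','wrist'):
  pickle.dump(camera_model(n),open(n+'7.pkl','wb')); cv2.imwrite(f'pics/{n}7.png',capture(n))
crop('pics/scene7.png','pics/s7c.png',170,100,300,260,5)
crop('pics/scene4.png','pics/s4d.png',335,220,385,257,16)
crop('pics/top4.png','pics/t4d.png',345,205,395,242,16)
"
```

```text
t 11.73 tcp [0.5265 0.3123 0.3415] F [-0.2 -0.5 -3.5] M [-0.04  0.01 -0.01] w 0.0158
J [ 48.9  12.1   1.4  -0.  -79.3  46.1] toolx [-9.e-04 -2.e-04 -1.e+00] yawY -84.95
units [ 0.58 20.62  0.89]
turn deg -8.35 units -1.39
turn deg 171.65 units 28.61
```

View pics/s7c.png

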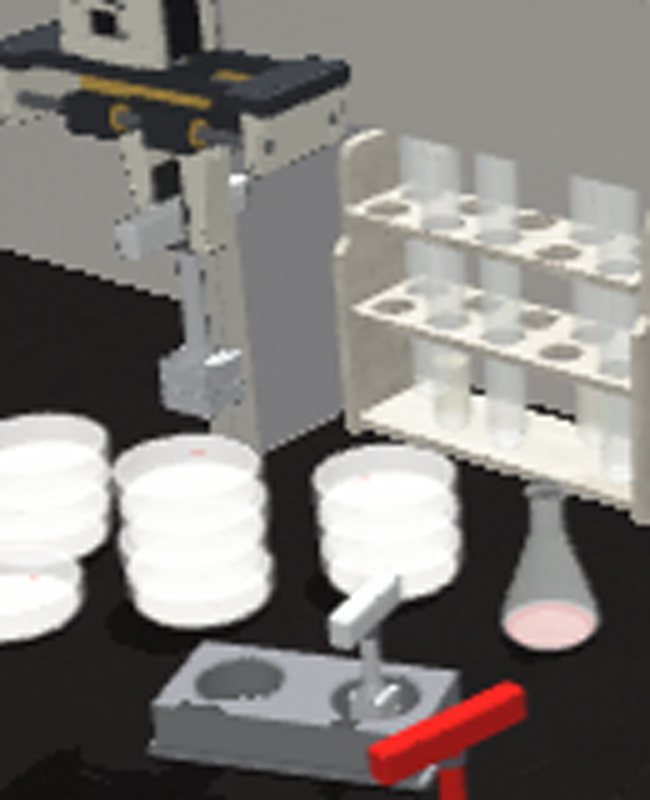

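View pics/s4d.png

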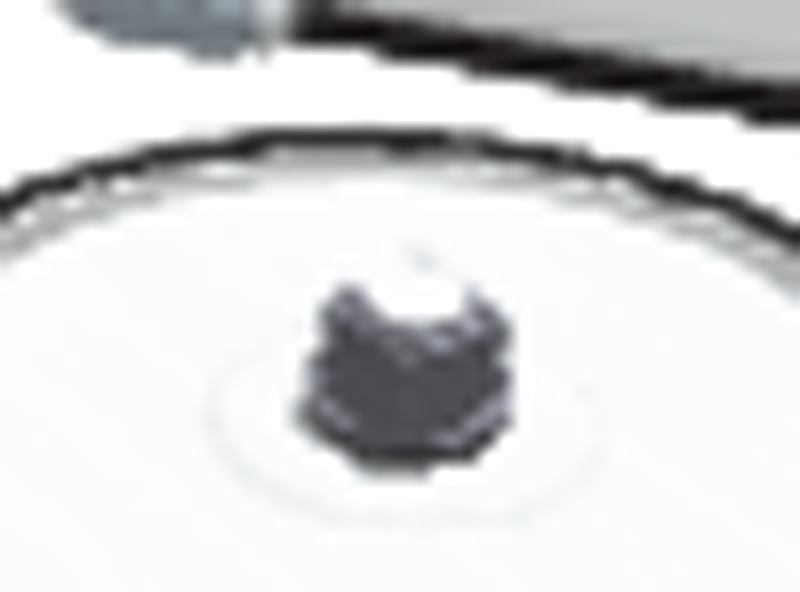

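View pics/t4d.png

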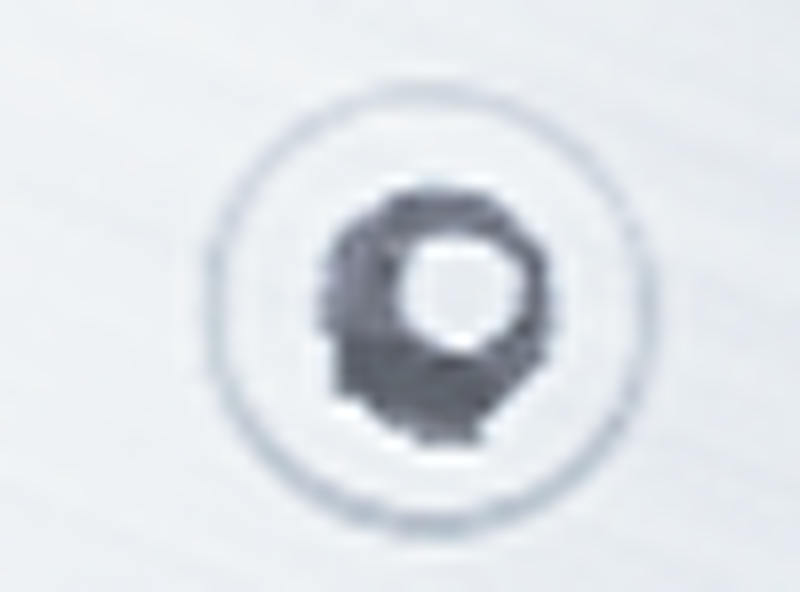

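View pics/wrist7.png

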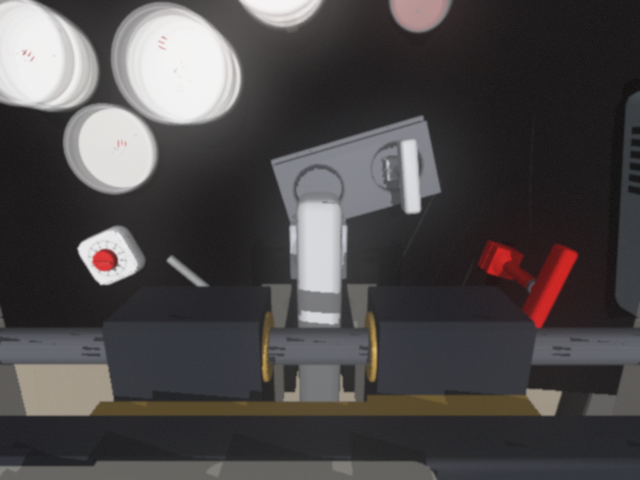

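```bash
python3 -c "
from h import *
print(ray('top',(373.75,223.3),.1705),ray('scene',(360.9,237.6),.1705))
print('ringhub',ray('top',(372.06,224.4),.146))
import pickle
m=pickle.load(open('w1.pkl','rb'))
print('w1 head (cocked cover)',ray('wrist',(359,157),.175,m))
m=pickle.load(open('wrist7.pkl','rb'))
print('pocket w7',ray('wrist',(318,187),.036,m))
im=cv2.imread('pics/w1.png');
for q in [(.5694,-.1663,.1705),(.5694,-.1663,.146)]: print(proj('top',[q]),proj('scene',[q]))
"
```

```text
[ 0.56633476 -0.16867186  0.1705    ] [ 0.56707653 -0.16793171  0.1705    ]
ringhub [ 0.56787576 -0.16785619  0.146     ]
w1 head (cocked cover) [ 0.56982456 -0.16881745  0.175     ]
pocket w7 [0.53047844 0.31234025 0.036     ]
[[372.72564527 221.94550617]] [[360.77070359 237.02712683]]
[[371.40074209 223.73646664]] [[360.20465494 245.02933027]]
```

```bash
python3 -c "
from h import *
crop('pics/wrist3.png','pics/w3c.png',290,85,430,220,5)
"
```

```text
(no output)
```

View pics/w3c.png

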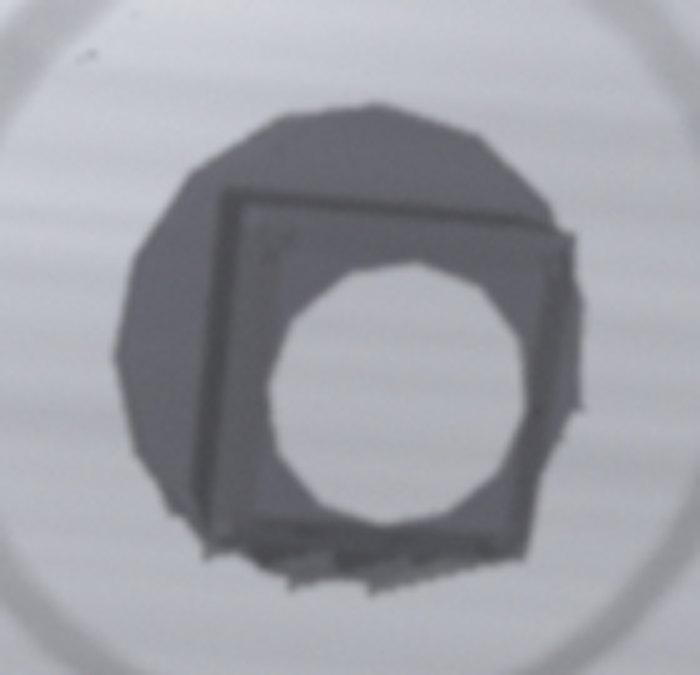

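Run:
```python
from h import *
from scipy.optimize import least_squares
# camera in tool frame
offt=np.array([-0.14008486,0.00073562,-0.07591549])
m0=camera_model('wrist');s=get_state();T=Rt(s)
Rc=cv2.Rodrigues(m0['rvec'])[0];C=-Rc.T@np.ravel(m0['tvec'])
print('check off',T.T@(C-s['tcp_pos']))
Rct=Rc@T  # tool->cam
y=np.radians(-105.35);xt=np.array([0,0,-1.]);yt=np.array([np.cos(y),np.sin(y),0]);T3=np.c_[xt,yt,np.cross(xt,yt)]
p3=np.array([.5121,-.1346,.1622])
R3=Rct@T3.T;C3=p3+T3@offt
m=dict(intrinsics=m0['intrinsics'],rvec=cv2.Rodrigues(R3)[0],tvec=(-R3@C3))
px=np.array([(225,190),(575,235),(525,555),(205,545)],float);px=(px+.5)/5-.5+[290,85]
sp=(np.array([397,393.])+.5)/5-.5+[290,85]
for p in px: print(ray('wrist',p,.168,m))
print('spot',ray('wrist',sp,.1705,m))
sq=np.array([(-1,-1),(1,-1),(1,1),(-1,1)])*.011
# order: image cw => world cw; build corners cw
sq=np.array([(-1,1),(1,1),(1,-1),(-1,-1)])*.011
def f(q):
    px0,py0,yaw,lx,ly=q
    B=Ro.from_rotvec([lx,ly,0])*Ro.from_euler('z',yaw)
    piv=np.array([px0,py0,.146])
    P=piv+B.apply(np.c_[sq,np.full(4,.022)])
    S=piv+B.apply([[0,0,.0245]])
    return np.r_[(proj('wrist',P,m)-px).ravel(),(proj('wrist',S,m)-sp).ravel(),(px0-.5692)/.001,(py0+.1665)/.001,lx/.1*.3,ly/.1*.3]
best=min((least_squares(f,[.569,-.1665,a,0,0]) for a in np.arange(0,6.28,.4)),key=lambda s:s.cost)
q=best.x;print(np.round(q,4),np.degrees(q[2])%90,'cost',best.cost,np.round(best.fun,2))
B=Ro.from_rotvec([q[3],q[4],0]);print('head',np.array([q[0],q[1],.146])+B.apply([0,0,.0245]))
```

```text
check off [-0.14011482  0.00068342 -0.07567089]
[ 0.58328075 -0.16019229  0.168     ]
[ 0.57455145 -0.1814396   0.168     ]
[ 0.55482302 -0.17383275  0.168     ]
[ 0.56123123 -0.15301647  0.168     ]
spot [ 0.56804412 -0.16770439  0.1705    ]
[ 0.5692 -0.1664  4.3675  0.041  -0.0378] 70.24076684257898 cost 8.389368751885435 [ 2.08  2.24 -0.9  -1.38 -0.04  0.9   0.12 -1.44 -1.24 -0.47  0.02  0.15
  0.12 -0.11]
head [ 0.56829365 -0.16735396  0.17046198]
```

step_arm --steps '[[[0,0.3,0],0],[[0,0.7,0],0],[[0,1,0],0],[[0,1,0],0],[[0,1,0],0],[[0,1,0],0],[[0,1,0],0],[[0,1,0],0],[[0,1,0],0],[[0,1,0],0],[[0,1,0],0],[[0,1,0],0],[[0,1,0],0],[[0,1,0],0],[[0,1,0],0],[[0,1,0],0],[[0,1,0],0],[[0,1,0],0],[[0,1,0],0],[[0,1,0],0]]'

```text
time_s: 13.55
tcp_pos: [0.5596, -0.068, 0.3421]
eef_rot: [24.0, 90.0, -150.9]
contact_force: [1.5, 0.7, -2.6]
gripper_width: 0.0155
```

step_arm --steps '[[[0,1,0],0],[[0,1,0],0],[[0,1,0],0],[[0,1,0],0],[[0,0.7,0],0],[[0,0.3,0],0],[[0,0,0],0.6],[[0,0,0],0.8],[[0,0,0],0.8],[[0,0,0],0.8],[[0,0,0],0.8],[[0,0,0],0.4],[[0,0,0],0],[[0,0,0],0],[[0,0,0],0]]'

```text
time_s: 14.8
tcp_pos: [0.5688, -0.1658, 0.3421]
eef_rot: [-10.7, 90.0, 149.2]
contact_force: [-0.1, -0.7, -3.1]
gripper_width: 0.0156
```

```bash
python3 -c "
from h import *
info((.5682,-.1675,.32),-110)
for n in ('scene','top','wrist'):
  cv2.imwrite(f'pics/{n}8.png',capture(n))
crop('pics/scene8.png','pics/s8c.png',300,130,420,270,5)
crop('pics/wrist8.png','pics/w8c.png',220,100,420,300,3)
"
```

```text
t 14.8 tcp [ 0.5688 -0.1658  0.3421] F [-0.1 -0.7 -3.1] M [ 0.02 -0.07 -0.02] w 0.0156
J [  2.6  10.1  -1.   -0.  -78.8  67.3] toolx [-1.e-04  1.e-04 -1.e+00] yawY -110.05
units [1.11 0.09 0.  ]
turn deg -0.05 units -0.01
turn deg 179.95 units 29.99
```

View pics/s8c.png

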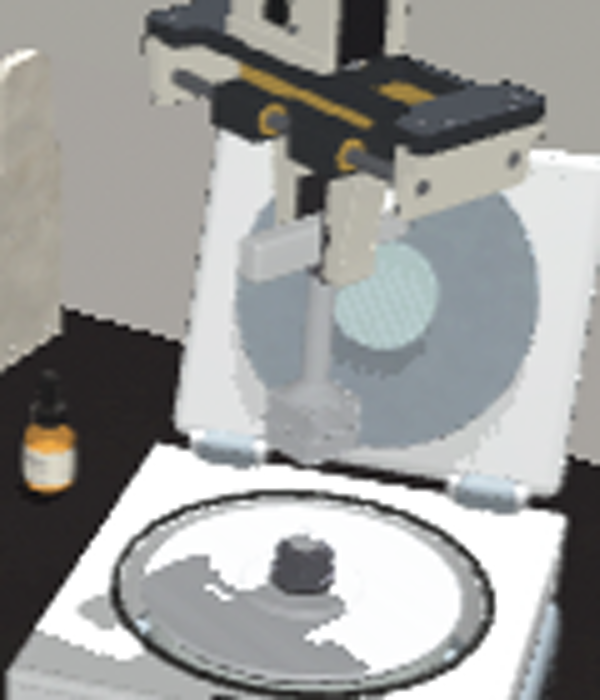

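View pics/wrist8.png

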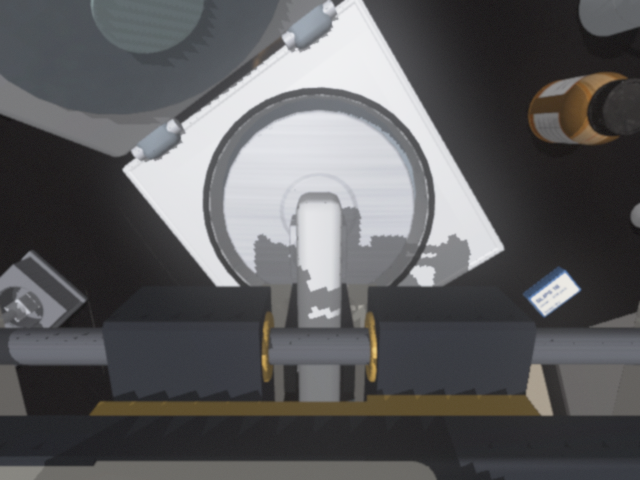

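```bash
python3 -c "
from h import *
s=get_state();T=Rt(s);p=s['tcp_pos']
print('scene proj socket mid',proj('scene',[[p[0],p[1],.2395],[p[0],p[1],.228],[p[0],p[1],.251]]))
print('top proj',proj('top',[[p[0],p[1],.353]]))
g=cv2.cvtColor(cv2.imread('pics/wrist8.png'),cv2.COLOR_BGR2GRAY)
print(g[180:212,320]); print(g[215,285:355])
for d in (.05,.048,.052): print(d,proj('wrist',[p-T[:,0]*.0112-T[:,2]*d]))
crop('pics/scene8.png','pics/s8d.png',345,200,385,230,18)
crop('pics/top8.png','pics/t8d.png',340,190,410,250,10)
"
```

```text
scene proj socket mid [[362.15365592 213.53643445]
 [361.87119951 217.54966486]
 [362.43903236 209.48171528]]
top proj [[384.48684236 205.7815161 ]]
[218 219 219 220 221 220 219 218 217 217 214 199 168 146 141 143 145 147
 150 157 170 184 196 209 215 218 220 222 223 224 225 225]
[209 212 211 210 211 208 198 175 152 143 144 153 175 194 206 213 216 218
 220 223 225 228 229 229 229 229 229 229 228 228 228 228 227 227 227 226
 226 226 226 225 225 224 225 224 225 223 222 219 217 214 208 201 197 191
 181 161 138 123 120 123 127 128 128 127 128 128 127 127 125 125]
0.05 [[316.48715726 203.54992113]]
0.048 [[316.49294997 209.5194858 ]]
0.052 [[316.4813146  197.52888845]]
```

View pics/s8d.png

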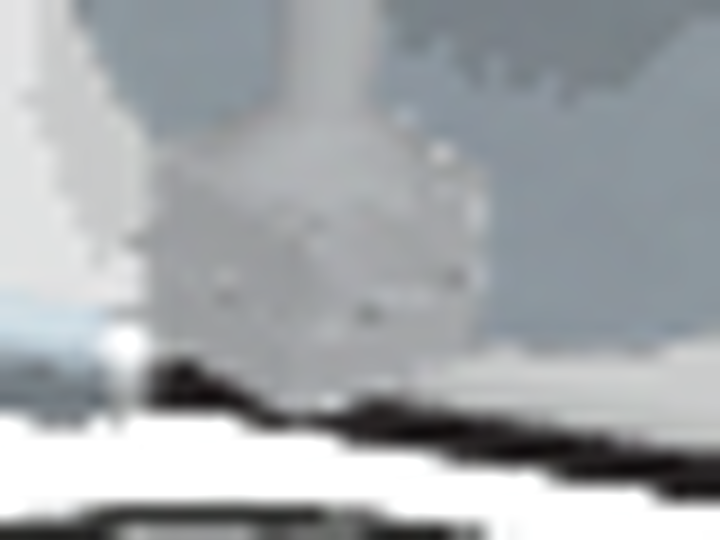

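View pics/w8c.png

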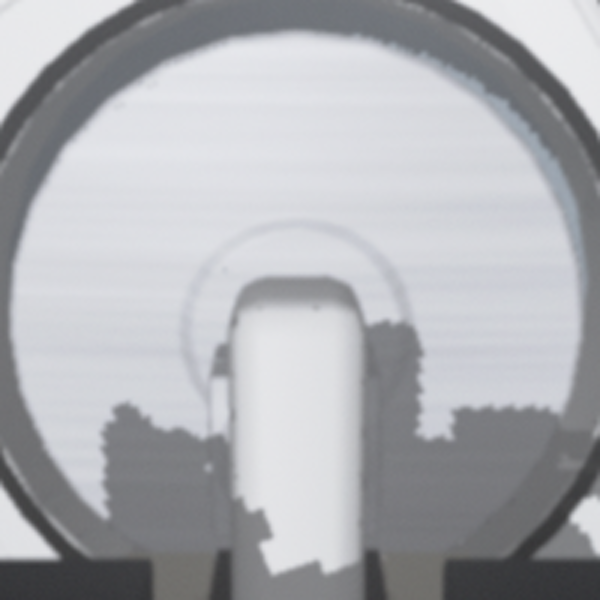

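step_arm --steps '[[[0.3,0.06,0],0],[[0.6,0,0],0],[[0.6,0,0],0],[[0.5,0,0],0],[[0.35,0,0],0],[[0,0,0],0],[[0,0,0],0]]'

```text
time_s: 15.53
tcp_pos: [0.5687, -0.1669, 0.2949]
eef_rot: [43.3, 90.0, -156.8]
contact_force: [-0.0, -0.1, -2.4]
gripper_width: 0.0162
```

```bash
python3 -c "
from h import *
info((.5682,-.1670,.2725),-110)
cv2.imwrite('pics/scene9.png',capture('scene'))
crop('pics/scene9.png','pics/s9c.png',335,190,395,260,9)
"
```

```text
t 15.53 tcp [ 0.5687 -0.1669  0.2949] F [-0.  -0.1 -2.4] M [ 0.01 -0.04 -0.01] w 0.0162
J [  2.5  11.3  -5.7   0.  -73.1  67.3] toolx [-7.e-04 -3.e-04 -1.e+00] yawY -110.13
units [1.12 0.01 0.02]
turn deg -0.13 units -0.02
turn deg 179.87 units 29.98
```

View pics/s9c.png

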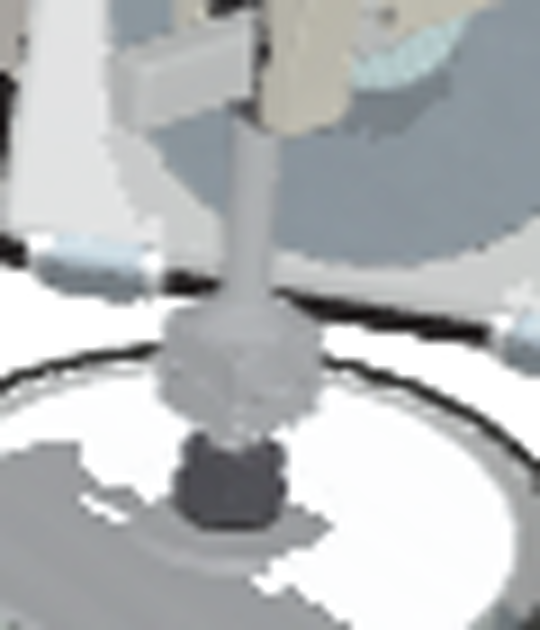

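step_arm --steps '[[[0.15,0,0],0],[[0.15,0,0],0],[[0.1,0,0],0],[[0,0,0],0]]'

```text
time_s: 15.92
tcp_pos: [0.5685, -0.1667, 0.2867]
eef_rot: [-0.9, 90.0, 158.9]
contact_force: [-0.2, 0.6, -2.3]
gripper_width: 0.0157
```

step_arm --steps '[[[0.1,0,0],0],[[0.1,0,0],0],[[0.1,0,0],0],[[0,0,0],0]]'

```text
time_s: 16.25
tcp_pos: [0.5685, -0.1668, 0.2806]
eef_rot: [7.1, 90.0, 166.9]
contact_force: [-0.2, 0.1, -2.6]
gripper_width: 0.0158
```

step_arm --steps '[[[0.1,0,0],0],[[0.1,0,0],0],[[0,0,0],0]]'

```text
time_s: 16.5
tcp_pos: [0.5685, -0.1667, 0.2767]
eef_rot: [8.0, 90.0, 167.9]
contact_force: [-0.5, -0.5, -2.6]
gripper_width: 0.0159
```

step_arm --steps '[[[0.1,0,0],0],[[0.1,0,0],0],[[0,0,0],0]]'

```text
time_s: 16.75
tcp_pos: [0.569, -0.1668, 0.2731]
eef_rot: [-170.3, 90.0, -10.4]
contact_force: [0.2, 0.2, -0.9]
gripper_width: 0.0157
```

step_arm --steps '[[[0.08,0,0],0],[[0,0,0],0]]'

```text
time_s: 16.92
tcp_pos: [0.5696, -0.1668, 0.2725]
eef_rot: [-169.0, 89.9, -9.2]
contact_force: [1.1, 0.9, 3.0]
gripper_width: 0.0157
```

step_arm --steps '[[[0.05,0,0],0],[[0,0,0],0],[[0,0,0],0]]'

```text
time_s: 17.17
tcp_pos: [0.5697, -0.1669, 0.2722]
eef_rot: [-168.3, 89.8, -8.4]
contact_force: [0.1, 1.8, 7.5]
gripper_width: 0.0159
```

```bash
python3 -c "
from h import *
info((.5692,-.1665,.2715),-110)
cv2.imwrite('pics/scene10.png',capture('scene'))
crop('pics/scene10.png','pics/s10c.png',335,190,395,260,9)
"
```

```text
t 17.17 tcp [ 0.5697 -0.1669  0.2722] F [0.1 1.8 7.5] M [ 0.72 -0.18  0.  ] w 0.0159
J [  2.5  11.9  -7.8   0.  -70.1  67.3] toolx [ 3.2e-03 -5.0e-04 -1.0e+00] yawY -110.12
units [ 0.03 -0.01  0.03]
turn deg -0.12 units -0.02
turn deg 179.88 units 29.98
```

View pics/s10c.png

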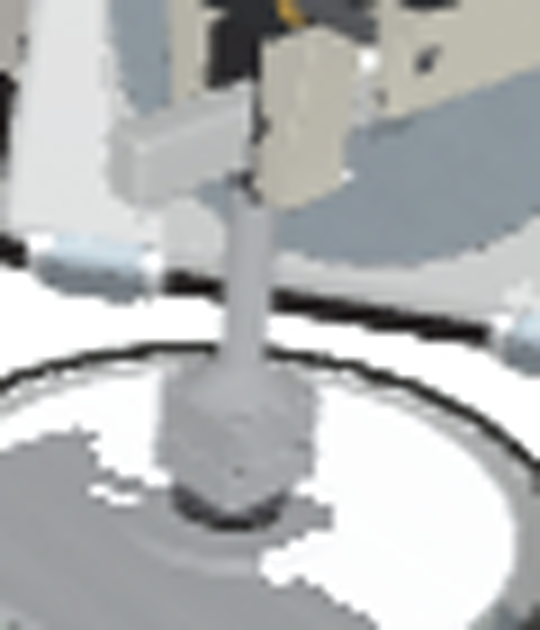

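step_arm --steps '[[[0.05,0,0],0],[[0.04,0,0],0],[[0,0,0],0],[[0,0,0],0],[[0,0,0],0]]'

```text
time_s: 17.63
tcp_pos: [0.5701, -0.167, 0.2718]
eef_rot: [-172.0, 89.7, -12.1]
contact_force: [-0.9, 3.0, 13.0]
gripper_width: 0.0158
```

```bash
python3 -c "
from h import *
info((.5692,-.1665,.2715),-110)
"
```

```text
t 17.63 tcp [ 0.5701 -0.167   0.2718] F [-0.9  3.  13. ] M [1.16 0.41 0.1 ] w 0.0158
J [  2.6  11.9  -7.9   0.1 -69.9  67.3] toolx [ 0.005  -0.0011 -1.    ] yawY -110.1
units [ 0.01 -0.01  0.05]
turn deg -0.1 units -0.02
turn deg 179.9 units 29.98
```

step_arm --steps '[[[0,-0.02,0],0.2],[[0,0,0],0.4],[[0.002,0,0],0.5],[[0.002,0,0],0.5],[[0.002,0,0],0.5],[[0.002,0,0],0.5],[[0.002,0,0],0.5],[[0.002,0,0],0.5],[[0.002,0,0],0.5],[[0.002,0,0],0.5]]' --grip_force 55

```text
time_s: 18.47
tcp_pos: [0.5697, -0.1667, 0.2715]
eef_rot: [-148.7, 89.8, -16.5]
contact_force: [-2.7, 2.0, 16.4]
gripper_width: 0.0157
```

```bash
python3 -c "
from h import *
info((.5692,-.1665,.2715),-110)
cv2.imwrite('pics/scene11.png',capture('scene'))
crop('pics/scene11.png','pics/s11c.png',335,190,395,260,9)
"
```

```text
t 18.47 tcp [ 0.5697 -0.1667  0.2715] F [-2.7  2.  16.4] M [1.34 1.3  0.12] w 0.0157
J [  2.6  11.9  -7.9   0.1 -70.   39.5] toolx [ 0.004  -0.0012 -1.    ] yawY -137.84
units [0.   0.01 0.03]
turn deg -27.84 units -4.64
turn deg 152.16 units 25.36
```

View pics/s11c.png

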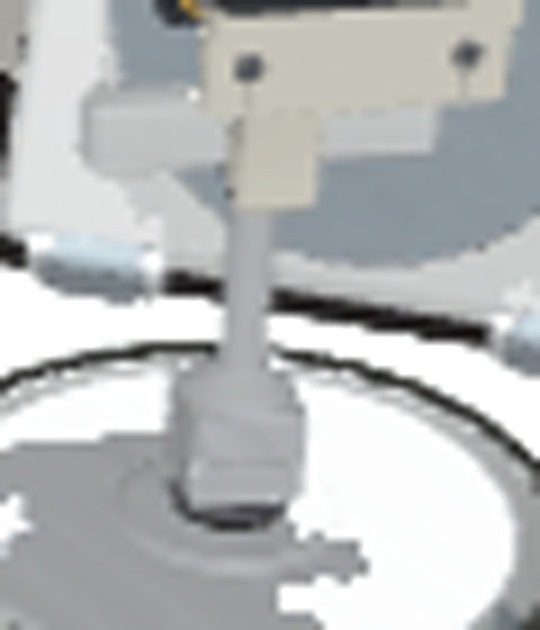

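step_arm --steps '[[[0.001,0,0],0.5],[[0.001,0,0],0.6],[[0.001,0,0],0.6],[[0.001,0,0],0.6],[[0.001,0,0],0.6],[[0.001,0,0],0.6],[[0.001,0,0],0.6],[[0.001,0,0],0.6],[[0.001,0,0],0.6],[[0.001,0,0],0.6],[[0.001,0,0],0.6],[[0.001,0,0],0.6],[[0.001,0,0],0.6],[[0.001,0,0],0.6],[[0.001,0,0],0.6],[[0.001,0,0],0.6],[[0.001,0,0],0.6],[[0.001,0,0],0.6],[[0.001,0,0],0.6],[[0.001,0,0],0.6]]'

```text
time_s: 20.18
tcp_pos: [0.5699, -0.1662, 0.271]
eef_rot: [-65.2, 89.7, -4.4]
contact_force: [-1.2, 4.3, 15.5]
gripper_width: 0.0156
```

```bash
python3 -c "
from h import *
info((.5692,-.1665,.2715),-110)
"
```

```text
t 20.18 tcp [ 0.5699 -0.1662  0.271 ] F [-1.2  4.3 15.5] M [2.19 0.88 0.16] w 0.0156
J [  2.6  11.9  -8.    0.  -69.9 -31.9] toolx [ 4.4e-03 -3.0e-04 -1.0e+00] yawY 150.73
units [-0.03  0.03 -0.03]
turn deg -99.27 units -16.54
turn deg 80.73 units 13.46
```

step_arm --steps '[[[0,0.02,0.035],0.3],[[0.001,0,0],0.5],[[0.001,0,0],0.5],[[0.001,0,0],0.5],[[0,0,0],0]]'

```text
time_s: 20.6
tcp_pos: [0.57, -0.1657, 0.271]
eef_rot: [-59.6, 89.7, -9.7]
contact_force: [-2.7, 4.0, 14.0]
gripper_width: 0.0158
```

```bash
python3 -c "
from h import *
info((.5692,-.1665,.2715),-110)
cv2.imwrite('pics/scene12.png',capture('scene'))
crop('pics/scene12.png','pics/s12c.png',335,190,395,260,9)
"
```

```text
t 20.6 tcp [ 0.57   -0.1657  0.271 ] F [-2.7  4.  14. ] M [1.64 0.61 0.13] w 0.0158
J [  2.7  11.9  -8.    0.1 -69.9 -42.8] toolx [ 4.6e-03 -8.0e-04 -1.0e+00] yawY 139.92
units [-0.03  0.01 -0.06]
turn deg -110.08 units -18.35
turn deg 69.92 units 11.65
```

View pics/s12c.png

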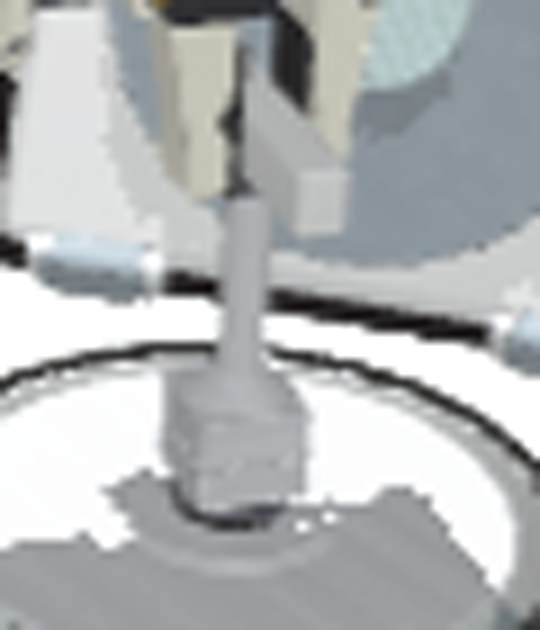

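step_arm --steps '[[[0.001,0,0],0.5],[[0.001,0,0],0.6],[[0.001,0,0],0.6],[[0.001,0,0],0.6],[[0.001,0,0],0.6],[[0.001,0,0],0.6],[[0.001,0,0],0.6],[[0.001,0,0],0.6],[[0.001,0,0],0.6],[[0.001,0,0],0.6],[[0.001,0,0],0.6],[[0.001,0,0],0.6],[[0,0,0],0],[[0,0,0],0],[[0,0,0],0]]'

```text
time_s: 21.9
tcp_pos: [0.5704, -0.1657, 0.2707]
eef_rot: [-15.6, 89.7, -8.1]
contact_force: [-0.3, 2.3, 12.5]
gripper_width: 0.0156
```

```bash
python3 -c "
from h import *
info((.5692,-.1665,.2715),-110)
"
```

```text
t 21.9 tcp [ 0.5704 -0.1657  0.2707] F [-0.3  2.3 12.5] M [1.45 0.   0.02] w 0.0156
J [  2.7  11.9  -8.    0.1 -69.8 -85.2] toolx [ 5.3e-03 -8.0e-04 -1.0e+00] yawY 97.5
units [-0.04 -0.03 -0.07]
turn deg -152.5 units -25.42
turn deg 27.5 units 4.58
```

step_arm --steps '[[[0,0,0],-0.6],[[-0.1,0,0],0],[[-0.1,0,0],0],[[-0.15,0,0],0],[[-0.2,0,0],0],[[-0.2,0,0],0],[[-0.3,0,0],0],[[-0.4,0,0],0],[[-0.5,0,0],0],[[-0.8,0,0],0],[[-0.8,0,0],0],[[-0.5,0,0],0],[[0,0,0],0],[[0,0,0],0]]'

```text
time_s: 23.07
tcp_pos: [0.5688, -0.1655, 0.3491]
eef_rot: [9.6, 89.9, 20.6]
contact_force: [0.4, -0.2, -2.9]
gripper_width: 0.0156
```

```bash
python3 -c "
from h import *
info((.5272,.3125,.35),95)
for n in ('scene','top','wrist'):
  cv2.imwrite(f'pics/{n}13.png',capture(n))
crop('pics/scene13.png','pics/s13c.png',300,130,420,270,5)
"
```

```text
t 23.07 tcp [ 0.5688 -0.1655  0.3491] F [ 0.4 -0.2 -2.9] M [ 0.02 -0.15 -0.  ] w 0.0156
J [  2.7  10.   -0.4  -0.  -79.6 -81.6] toolx [ 9.e-04  3.e-04 -1.e+00] yawY 101.05
units [-0.04 23.86  2.54]
turn deg 6.05 units 1.01
turn deg -173.95 units -28.99
```

View pics/s13c.png

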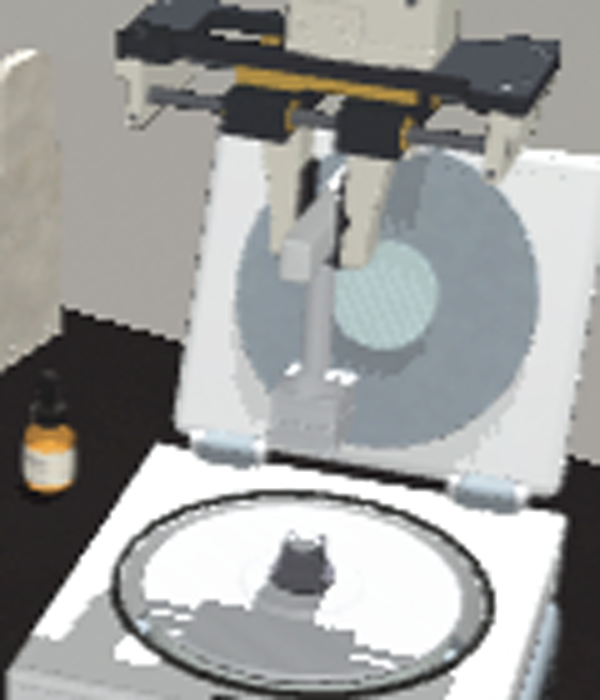

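View pics/top13.png

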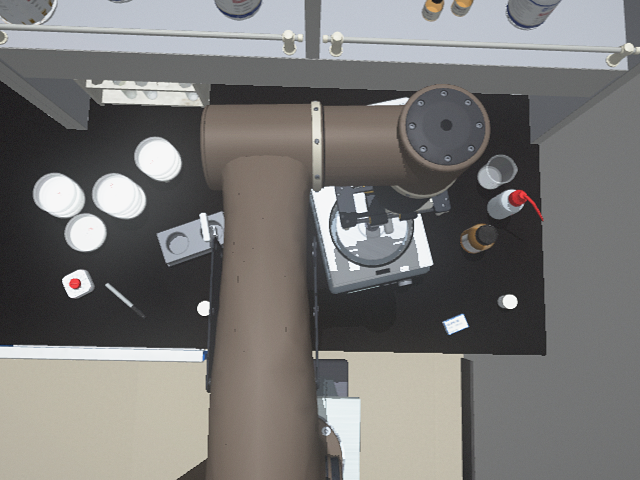

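View pics/wrist13.png

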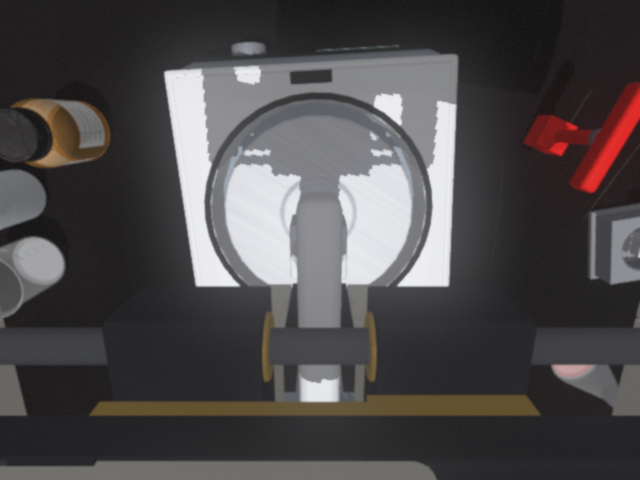

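step_arm --steps '[[[0,0.3,0.05],0],[[0,0.7,0.05],0],[[0,1,0.1],0],[[0,1,0.1],0],[[0,1,0.1],0],[[0,1,0.1],0],[[0,1,0.1],0],[[0,1,0.1],0],[[0,1,0.1],0],[[0,1,0.1],0],[[0,1,0.1],0],[[0,1,0.1],0],[[0,1,0.1],0],[[0,1,0.1],0],[[0,1,0.1],0],[[0,1,0.1],0],[[0,1,0.1],0],[[0,1,0.1],0],[[0,1,0.1],0],[[0,1,0.1],0]]'

```text
time_s: 24.88
tcp_pos: [0.5326, 0.2158, 0.3482]
eef_rot: [-158.2, 89.9, -147.1]
contact_force: [-0.3, 0.1, -2.3]
gripper_width: 0.0157
```

step_arm --steps '[[[0,1,0.1],0],[[0,1,0.1],0],[[0,1,0.15],0],[[0,1,0.2],0],[[0,0.6,0.1],0],[[0,0.25,0.05],0],[[0,0,0],0.5],[[0,0,0],0.5],[[0,0,0],0],[[0,0,0],0],[[0,0,0],0]]'

```text
time_s: 25.8
tcp_pos: [0.5285, 0.3121, 0.3488]
eef_rot: [-108.6, 90.0, -103.5]
contact_force: [-0.3, -0.1, -2.2]
gripper_width: 0.0158
```

```bash
python3 -c "
from h import *
info((.5272,.3118,.15),95)
import pickle
for n in ('scene','top','wrist'):
  pickle.dump(camera_model(n),open(n+'14.pkl','wb'));cv2.imwrite(f'pics/{n}14.png',capture(n))
crop('pics/top14.png','pics/t14.png',320,190,440,270,6)
crop('pics/scene14.png','pics/s14b.png',300,190,420,280,6)
crop('pics/scene14.png','pics/s14c.png',170,100,300,260,5)
"
```

```text
t 25.8 tcp [0.5285 0.3121 0.3488] F [-0.3 -0.1 -2.2] M [ 0.07 -0.16  0.03] w 0.0158
J [  48.8   12.1    2.3    0.   -80.2 -133.7] toolx [-0.e+00 -1.e-04 -1.e+00] yawY 95.13
units [ 9.94 -0.01 -0.07]
turn deg 0.13 units 0.02
turn deg -179.87 units -29.98
```

View pics/s14c.png

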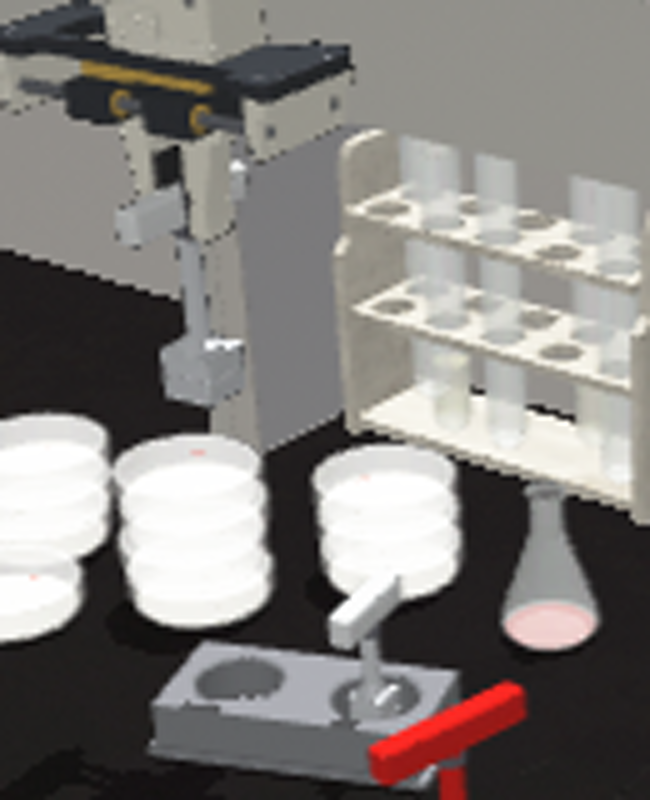

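View pics/wrist14.png

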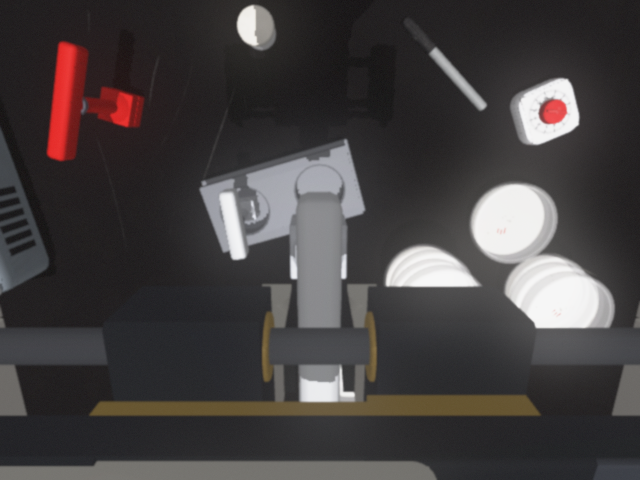

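View pics/s14b.png

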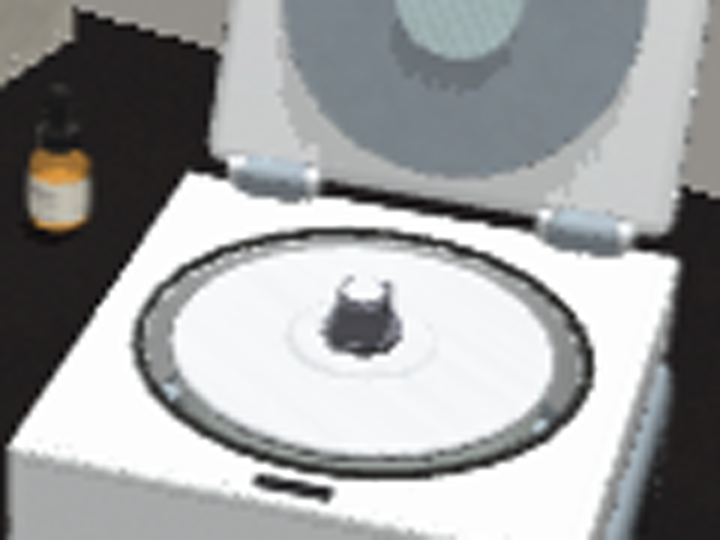

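View pics/t14.png

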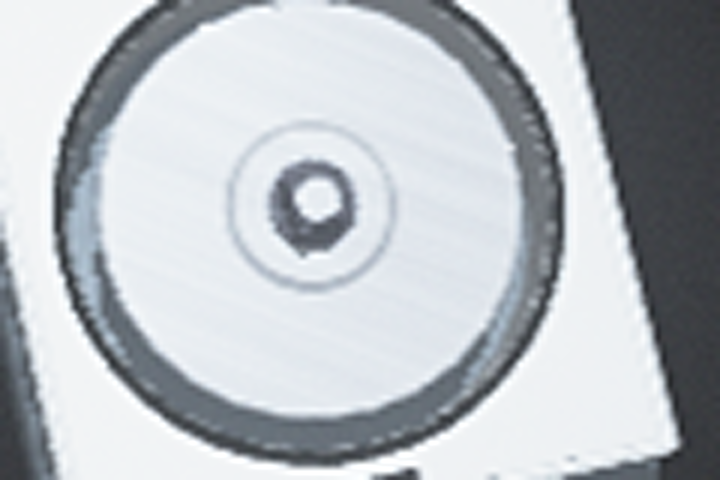

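```bash
python3 -c "
from h import *
import pickle
a=ray('wrist',(318,187),.036,pickle.load(open('wrist7.pkl','rb')))
b=ray('wrist',(319.5,187),.036,pickle.load(open('wrist14.pkl','rb')))
print(a,b,(a+b)/2)
crop('pics/wrist14.png','pics/w14c.png',270,140,370,240,6)
crop('pics/wrist7.png','pics/w7c.png',270,140,370,240,6)
"
```

```text
[0.53047844 0.31234025 0.036     ] [0.52433554 0.31179997 0.036     ] [0.52740699 0.31207011 0.036     ]
```

View pics/w14c.png

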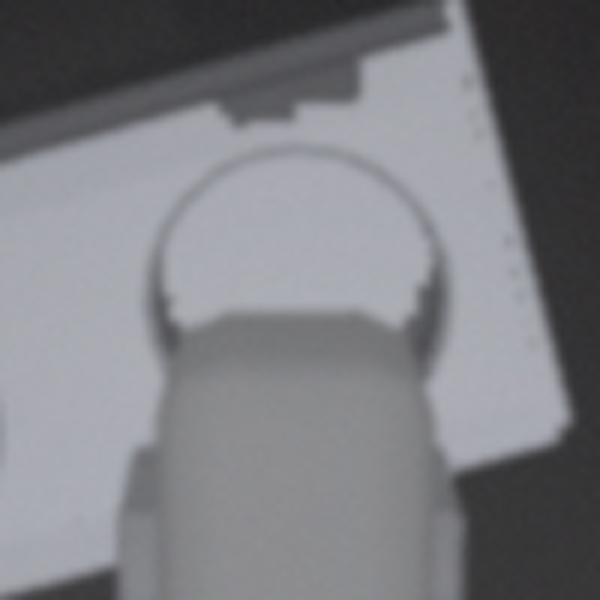

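View pics/w7c.png

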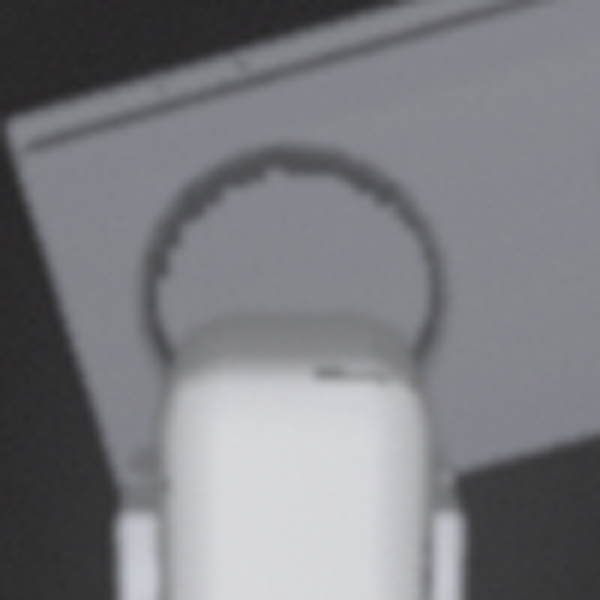

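step_arm --steps '[[[0.4,0,-0.06],0],[[0.8,0,0],0],[[1,0,0],0],[[1,0,0],0],[[1,0,0],0],[[1,0,0],0],[[1,0,0],0],[[1,0,0],0],[[0.8,0,0],0],[[0.6,0,0],0],[[0.4,0,0],0],[[0.2,0,0],0],[[0,0,0],0],[[0,0,0],0]]'

```text
time_s: 27.12
tcp_pos: [0.5275, 0.3126, 0.1652]
eef_rot: [19.1, 90.0, 24.2]
contact_force: [-0.0, -0.5, -1.7]
gripper_width: 0.0154
```

```bash
python3 -c "
from h import *
info((.5273,.3120,.1262),95)
cv2.imwrite('pics/scene15.png',capture('scene'))
crop('pics/scene15.png','pics/s15c.png',180,160,270,260,6)
"
```

```text
t 27.12 tcp [0.5275 0.3126 0.1652] F [-0.  -0.5 -1.7] M [ 0.1  -0.19  0.02] w 0.0154
J [  48.9   18.3  -13.7    0.   -58.  -133.8] toolx [ 5.e-04  2.e-04 -1.e+00] yawY 95.07
units [ 1.95 -0.03 -0.01]
turn deg 0.07 units 0.01
turn deg -179.93 units -29.99
```

View pics/s15c.png

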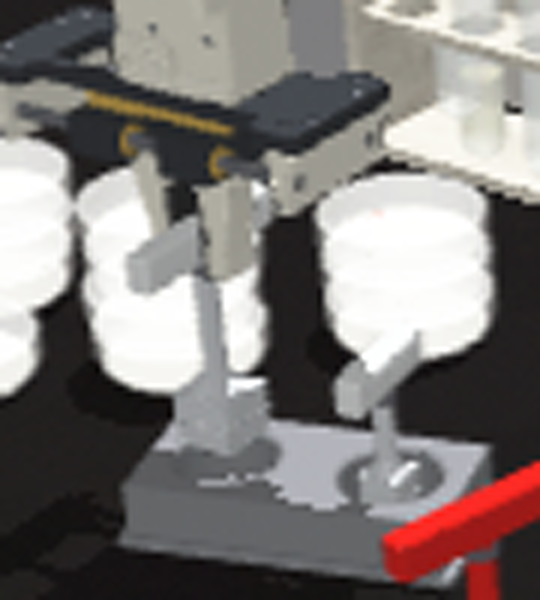

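Aligned over the pocket; lowering slowly.

step_arm --steps '[[[0.3,-0.02,0],0],[[0.3,0,0],0],[[0.3,0,0],0],[[0.3,0,0],0],[[0,0,0],0]]'

```text
time_s: 27.58
tcp_pos: [0.5265, 0.3114, 0.139]
eef_rot: [-146.1, 89.9, -141.0]
contact_force: [-0.2, 0.8, -2.9]
gripper_width: 0.0158
```

step_arm --steps '[[[0.3,0,0],0],[[0.25,0,0],0],[[0,0,0],0],[[0,0,0],0]]'

```text
time_s: 27.92
tcp_pos: [0.5271, 0.3118, 0.1293]
eef_rot: [-135.6, 90.0, -130.5]
contact_force: [0.6, -0.0, -1.8]
gripper_width: 0.0153
```

step_arm --steps '[[[0.1,0,0],0],[[0.08,0,0],0],[[0,0,0],0]]'

```text
time_s: 28.17
tcp_pos: [0.5275, 0.3122, 0.1264]
eef_rot: [26.4, 90.0, 31.5]
contact_force: [-0.7, -0.0, -3.1]
gripper_width: 0.0157
```

step_arm --steps '[[[0.05,0,0],0],[[0,0,0],0]]'

```text
time_s: 28.33
tcp_pos: [0.5277, 0.3122, 0.1263]
eef_rot: [16.6, 89.9, 21.6]
contact_force: [-1.5, -0.7, 5.5]
gripper_width: 0.0155
```

step_arm --steps '[[[0.04,0,0],0],[[0,0,0],0]]'

```text
time_s: 28.5
tcp_pos: [0.5279, 0.3122, 0.1263]
eef_rot: [17.1, 89.9, 22.2]
contact_force: [-3.7, -2.0, 9.8]
gripper_width: 0.0155
```

step_arm --steps '[[[-0.05,0,0],0],[[0,0,0],0],[[0,0,0],0],[[0,0,0],0],[[0,0,0],0],[[0,0,0],0]]' --fingers 0.55

```text
time_s: 29.0
tcp_pos: [0.5272, 0.312, 0.1251]
eef_rot: [-139.7, 90.0, -134.6]
contact_force: [0.3, 0.2, -0.4]
gripper_width: 0.0392
```

```bash
python3 -c "
from h import *
info()
cv2.imwrite('pics/scene16.png',capture('scene'))
cv2.imwrite('pics/wrist16.png',capture('wrist'))
crop('pics/scene16.png','pics/s16c.png',180,160,270,260,6)
"
```

```text
t 29.0 tcp [0.5272 0.312  0.1251] F [ 0.3  0.2 -0.4] M [-0.02 -0.17  0.05] w 0.0392
J [  48.9   20.5  -16.3   -0.   -53.2 -133.8] toolx [-2.e-04 -2.e-04 -1.e+00] yawY 95.06
```

View pics/s16c.png

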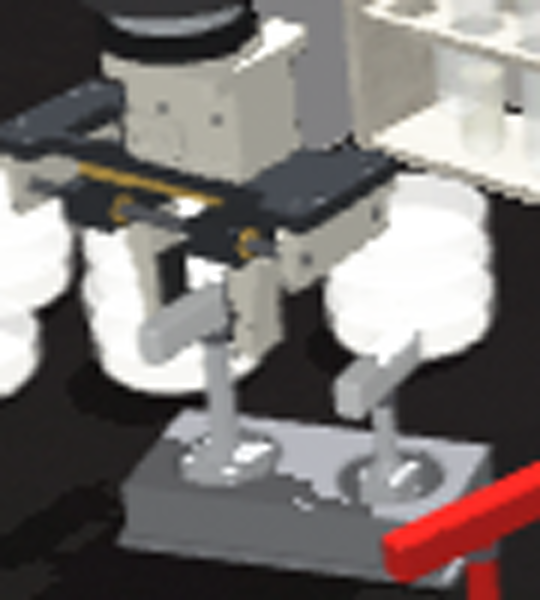

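View pics/wrist16.png

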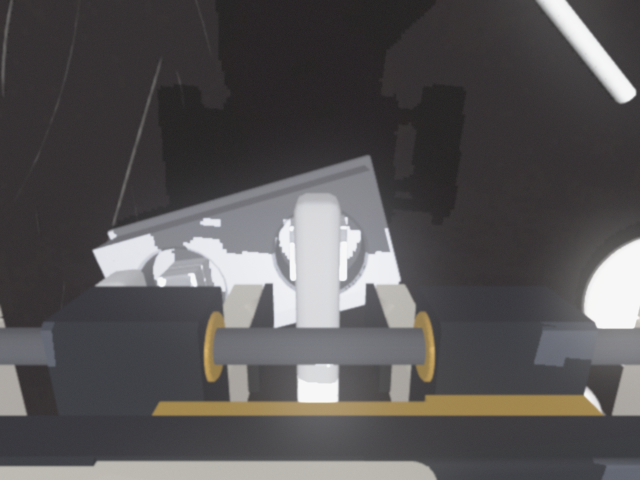

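step_arm --steps '[[[-0.4,0,0],0],[[-0.8,0,0],0],[[-1,0,0],0],[[-1,0,0],0],[[-1,0,0],0],[[-1,0,0],0],[[-1,0,0],0],[[-1,0,0],0],[[-1,0,0],0],[[-0.6,0,0],0],[[0,-1,0],0],[[0,-1,0],0],[[0,-1,0],0],[[0,-1,0],0],[[0,-1,0],0],[[0,-1,0],0],[[0,-1,0],0],[[0,-1,0],0],[[0,-1,0],0],[[0,-1,0],0]]'

```text
time_s: 30.77
tcp_pos: [0.5448, 0.1118, 0.3021]
eef_rot: [20.6, 90.0, 25.7]
contact_force: [-0.6, 0.6, -0.2]
gripper_width: 0.0394
```

step_arm --steps '[[[0,-1,0],0],[[0,-1,0],0],[[0,-1,0],0],[[0,-1,0],0],[[0,-1,0],0],[[0,-1,0],0],[[0,-1,0],0],[[0,-1,0],0],[[0,-1,0],0],[[0,-0.6,0],0],[[0,0,0],0],[[0,0,0],0]]'

```text
time_s: 31.77
tcp_pos: [0.5618, -0.0789, 0.3016]
eef_rot: [33.8, 90.0, 38.8]
contact_force: [-0.2, 0.4, -0.1]
gripper_width: 0.0396
```

```bash
python3 -c "
from h import *
info()
for n in ('scene','top','wrist'):
  cv2.imwrite(f'pics/{n}17.png',capture(n))
crop('pics/scene17.png','pics/s17c.png',180,160,270,260,6)
crop('pics/top17.png','pics/t17c.png',145,195,245,270,8)
"
```

```text
t 31.77 tcp [ 0.5618 -0.0789  0.3016] F [-0.2  0.4 -0.1] M [-0.   -0.18  0.02] w 0.0396
J [ 11.8   8.6  -8.1  -0.  -73.3 -96.8] toolx [ 2.e-04  2.e-04 -1.e+00] yawY 94.98
```

View pics/wrist17.png

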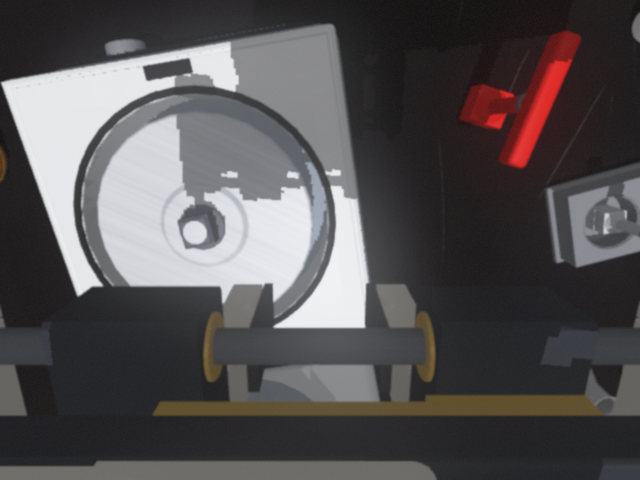

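View pics/t17c.png

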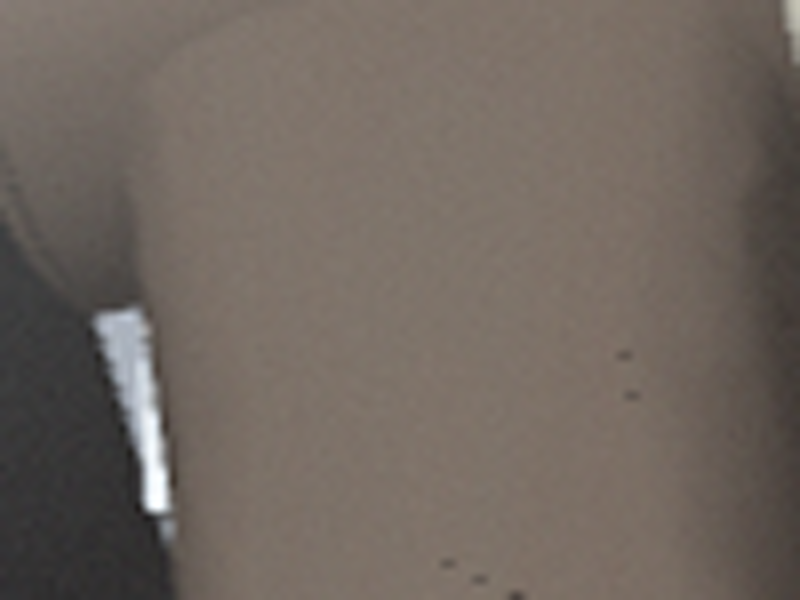

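View pics/scene17.png

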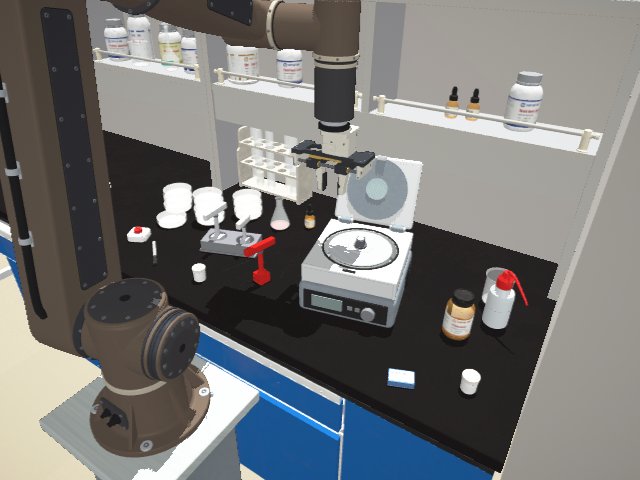

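```bash
python3 -c "
from h import *
crop('pics/wrist17.png','pics/w17c.png',155,185,255,270,8)
"
```

```text
(no output)
```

View pics/w17c.png

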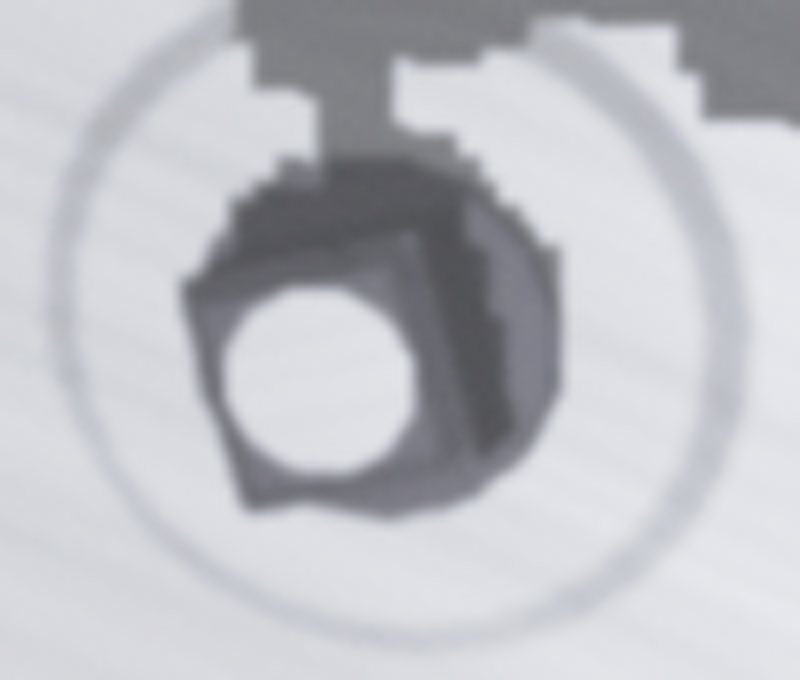

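View pics/s17c.png

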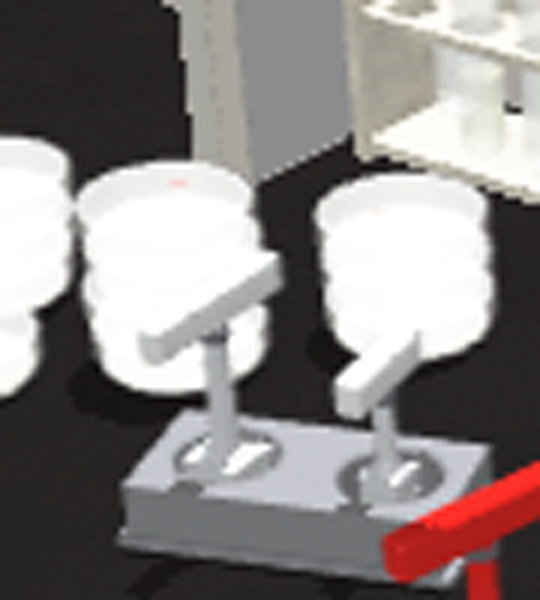

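```bash
python3 -c "
from h import *
info()
print(close_job())
"
```

```text
t 31.92 tcp [ 0.5618 -0.0778  0.3015] F [-0.2  0.2 -0.6] M [ 0.07 -0.14 -0.03] w 0.0398
J [ 11.9   8.6  -8.1  -0.  -73.3 -96.8] toolx [ 2.e-04  2.e-04 -1.e+00] yawY 95.09
the job is handed in; nothing more can be done
None
```

I handed the job in at about 32 s of the 70 s allowed, and every step appears to have gone as asked. `close_job()` gave no verdict, so what follows is from my own checks.

- **Cover:** I pressed the raised rim down until it stopped hard, with the fingertips at about 142 mm, the height given for a flat cover. Later pictures show it still down. A refit of the cover's tilt from the cameras after pressing was too noisy to confirm flatness, so I relied on the hard stop and the pictures.
- **Key on the screw:** I took the larger white key from the +y pocket, not the red look-alike or the smaller key. I turned it to match the screw's sides, which were about 35° off the centrifuge's own, then set it fully down and pressed with about 15 N.
- **Turning:** I turned the tool about 152° clockwise under that load. The last close-up of the screw head fits about 140° (2.4 rad) of actual turn; the difference is the key's play on the screw. The tool also sank about 1 mm, which agrees with the thread. The tool's tilt stayed within about 0.3°, and the screw looks close to upright in the last pictures.
- **Key back:** I lifted the key straight off, lowered it to the floor of its own pocket and let go. The last scene picture shows it upright there.
- **Everything else:** The smaller key, flask, bottle and pot look unmoved in that picture. At hand-in the gripper was clear of everything and the force reading was about zero.

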